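Build the sieve stack on the shaker

ROBOT

A 6-joint arm with a two-finger parallel gripper is mounted at the origin on the work surface. World frame = base frame: x ahead of the robot, y to its left, z up, the work surface at z = 0. Lengths are in mm, angles in rad, forces in N, time in s.
With the tool pointing down it reaches from about 300 to 775 mm from the base axis. Payload 14.6 kg.
Tool frame: the origin (TCP) lies midway between the tips of the shut fingers; the grasp point (between the pads) lies 19 mm behind it (manip.tcp_to_grasp is the distance from the TCP to the grasp point, in mm); z points along the fingers, x is the direction in which the jaws open and shut, and the axes are right-handed (so a half turn about z gives the same grasp; the last joint's range is limited). The gripper opens to 94 mm and grips with 3 to 60 N. Pads are 16 mm wide; open, the fingers measure 119 mm over their backs; the gripper's body (75 mm by 177 mm) begins 78 mm behind the grasp point.
Start: joints at [1.231, 0.3, 1.521, -0, 1.321, -0.067], TCP at [148.184, 529.652, 205.446] pointing down, gripper open.
Joint ranges: [-3.03, 3.03], [-0.79, 2.21], [0.23, 2.52], [-1.04, 4.18], [0, 3.07], [-2.55, 2.55]. Speed limits (rad/s): [2.22, 2.22, 2.57, 3.14, 3.14, 3.14].

INTERFACE

Orientations are given as [roll, pitch, yaw] about the fixed x, y, z axes, in that order (R = Rz(yaw) Ry(pitch) Rx(roll)).
In Python, from cell import manip gives the robot as it stands.
- The arm moves only by the tool arm_command, never from a script. Its argument "steps" is a list of rows, each a list of 3 entries, a list of its own where there are three numbers: the opening, from 0 (shut) to 1 (fully open), then the shift along the tool's x, y, z in cm, then the turn about the tool's z in rad. A call has 1 to 5 rows; each row shifts and turns the commanded pose from where the row before left it, along the tool's axes as they then stand; what a row does not reach is not made up. A row lasts 1/12 s, in which the tool goes at most 41.7 mm and 7.16 degrees, less where a joint would pass 70% of its speed; a pose out of reach is approached as far as the arm can. A call with a gripper value outside its range is refused whole. The fingers move at their own pace and stop on an object; "force" is the grip in N (left out, the last holds). Time passes only in rows, so rows that do not move let the fingers close. It gives the time, the measured TCP pose, the force and the opening at its end, in the units of the state.
- manip.read_state(): the state, without advancing time (a new reading comes with each control period).
- manip.camera(name): name is "side" or "top"; returns (picture, depth): 420x560x3 uint8, red, green, blue; 420x560 float32, mm along the optical axis (not along the pixel's ray), 0 where there is no reading.
- manip.calibration(name): a dict with "fx", "fy", "cx", "cy" (pixels), "R" (3x3) and "t" (3): a world point X has camera coordinates R X + t. Camera axes: x right, y down, z forward; pixel columns grow to the right and rows downward; lengths in mm; the calibration is good to about 2 mm. A picture is of the moment at which its call begins. calibration takes no time and is no camera call.
- manip.sign_off(): hands the job in, once; it reports no verdict.
The state is a dict: "clock": time; "joints": joint angles; "qd": joint speeds; "effort": joint torques, N m; "eef_pos": TCP position; "eef_rot": TCP orientation; "wrist_force": force on the tool from outside, world axes, zero at the start; "moment": the same for the moment, N m; "finger_gap": finger opening in mm.
Only numpy, scipy, OpenCV 4.12 (cv2) and the standard library are available. Lean on these libraries where they do the work, as an engineer would, in place of code of your own. Each camera call takes 0.05 s, during which the arm holds its last target.

TASK

Build the sieve stack on the little sieve shaker for the next sample of milled seed: piece by piece from the bottom up, seat the steel collecting pan in the shaker's ring, then nest the blue (fine), the green (medium) and the yellow (coarse) sieve on it in that order, and close the top with the black lid. Each piece must sit level and fully home in the one below, and be let go. The orange sieve, the sample jar and the wire tube rack are not wanted: leave them where they stand.

Things in the scene. Friction and masses are not known exactly. Their poses are not given: they have to be found in the camera images.
- seat (a point): Sieve shaker, fixed: round white drum 130 mm across, small grey panel in front, metal deck with a grey seat ring (72 mm outside, 53 inside, 12 deep). Point: centre of the ring at its top edge, 57 mm above the bench; z up. Pan seated: skirt in the ring, wall on its top, pan's point 20 mm above this. Two strap hooks, 54 mm high, 52 to 63 mm from the axis along the shaker's +y and -y
- pan_mid (a point): Collecting pan: bare steel cup, no mesh, 35 mm deep, 60 mm outside, 50 mm high, upright: straight wall 40 mm high, 3.5 mm thick, over a 10 mm skirt tapering from 48 to 35 mm across at the underside; mouth 53 mm. Origin on the axis, half-way up the wall: 30 mm above the underside, 20 below the rim; z up. Grip the wall's upper half, so the fingertips clear what it is set on. 0.08-0.17 kg
- fine_mid (a point): Blue fine sieve, 60 mm outside, 50 mm high, upright: straight wall 40 mm high over a 10 mm skirt tapering from 48 to 35 mm across at the underside; mouth 53 mm, mesh 16 mm below the rim. Origin on the axis, half-way up the wall: 30 mm above the underside, 20 below the rim; z up. Nested: skirt in the mouth below, wall on its rim, point 40 mm above the lower one's. Grip the wall's upper half. 0.06-0.11 kg
- medium_mid (a point): Green medium sieve, 60 mm outside, 50 mm high, upright: straight wall 40 mm high over a 10 mm skirt tapering from 48 to 35 mm across at the underside; mouth 53 mm, mesh 16 mm below the rim. Origin on the axis, half-way up the wall: 30 mm above the underside, 20 below the rim; z up. Nested: skirt in the mouth below, wall on its rim, point 40 mm above the lower one's. Grip the wall's upper half. 0.06-0.11 kg
- coarse_mid (a point): Yellow coarse sieve, 60 mm outside, 50 mm high, upright: straight wall 40 mm high over a 10 mm skirt tapering from 48 to 35 mm across at the underside; mouth 53 mm, mesh 16 mm below the rim. Origin on the axis, half-way up the wall: 30 mm above the underside, 20 below the rim; z up. Nested: skirt in the mouth below, wall on its rim, point 40 mm above the lower one's. Grip the wall's upper half. 0.06-0.11 kg
- lid_knob (a point): Black lid: disc 60 mm across, 8 mm thick, 10 mm tapered skirt below (48 to 35 mm across), upright round knob on top 24 mm across, 28 mm high; lies knob up, 46 mm high in all. Origin on the axis at mid-knob: 32 mm above the underside, 14 mm above the disc, 14 below the knob's top; z up. Nested: 42 mm above the yellow sieve's point. Take it by the knob's upper part. 0.05-0.1 kg
- spare_mid (a point): Spare sieve, not wanted: orange frame, same shape and size as the others (60 mm across, 50 mm high), upright. Origin on the axis, half-way up the wall, 30 mm above the bench
- jar_mid (a point): Sample jar, a bystander: clear glass with brown milled seed and a white lid, 49 mm across, 63 mm high, upright. Origin at its centre, 31 mm above the bench
- wire_rack: Bystander: steel wire tube rack, 47 by 69 mm and 61 mm high, with three capped tubes up to 82 mm above the bench. Origin: centre of its underside. On its other side from the shaker stands a fixed white mini centrifuge with a clear dome, 135 mm across, 105 mm high

How it is judged:
By the outcome, as a careful person would: the job done as asked, in the order asked, and still so for the second after the job is handed in, with the robot touching nothing.
It also fails if it takes over 109 s, if anything falls off the work surface, if the arm or the gripper's body presses on something with over 40 N, if the wrist force passes 120 N, or if a joint passes its speed limit or range.

## Working session

There is one attempt and no reset: what is moved stays moved. The work goes in short steps, Python scripts to look and compute and a tool call to move; the robot and the scene stay as the last step left them, time stands still between calls to the robot, and variables do not carry over. Pictures are saved under pics/ and viewed, and the job is handed in when it is done.

Besides the shell and the picture viewer there is one more tool, called after "Emit:" by a JSON object that holds its "api" and its "payload", one argument or row to a line. arm_command: Moves the arm, as the interface text tells. Its arguments: {"type":"object","properties":{"steps":{"type":"array","items":{"type":"array"}},"force":{"type":"number"}},"required":["steps"]}

```bash
mkdir -p pics; ls; python3 - <<'E'
from cell import manip
import cv2, numpy as np
s=manip.read_state(); print(s)
for n in("top","side"):
    p,d=manip.camera(n); cv2.imwrite(f"pics/{n}0.png",p[:,:,::-1]); np.savez(f"pics/{n}0.npz",p=p,d=d)
    c=manip.calibration(n); print(n,c)
E
```

```text
pics
{'clock': 0.0, 'joints': array([ 1.23139986e+00,  3.00450653e-01,  1.52157471e+00,  6.41806817e-06,
        1.32069592e+00, -6.65829039e-02]), 'qd': array([ 1.16523700e-03, -3.24675501e-04, -1.82671954e-04, -8.16662481e-04,
       -3.47256650e-04,  5.38250567e-05]), 'effort': array([-1.18031963e-03, -5.31807232e+01, -3.52739275e+01,  7.07697007e-02,
        2.44154624e-02, -1.25396450e-04]), 'eef_pos': array([148.09885077, 529.41662048, 204.90024245]), 'eef_rot': array([-3.14151136e+00,  1.12571192e-03,  1.29798122e+00]), 'wrist_force': array([ 0.50728374,  0.35594648, -0.03744793]), 'moment': array([ 0.04740884, -0.03737335,  0.03248544]), 'finger_gap': 94.08725473275904}
top {'fx': 482.64510372495766, 'fy': 482.64510372495766, 'cx': 276.4382648637162, 'cy': 207.87032043399307, 'R': array([[-6.87276263e-02, -9.97635160e-01,  7.74991948e-04],
       [-9.76276907e-01,  6.70963207e-02, -2.05867637e-01],
       [ 2.05328794e-01, -1.49054008e-02, -9.78579540e-01]]), 't': array([ 31.77406056, 587.73454187, 890.15814847])}
side {'fx': 392.66968322146346, 'fy': 392.66968322146346, 'cx': 279.2103847596039, 'cy': 214.1118593570482, 'R': array([[ 0.66961886, -0.74253026, -0.01610562],
       [-0.49661668, -0.43151736, -0.75310334],
       [ 0.55225217,  0.51229052, -0.65770508]]), 't': array([-389.27147395,  352.05518391,  743.17158966])}
```

View pics/top0.png

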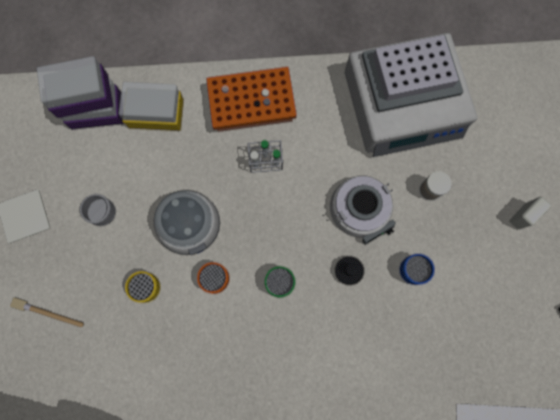

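View pics/side0.png

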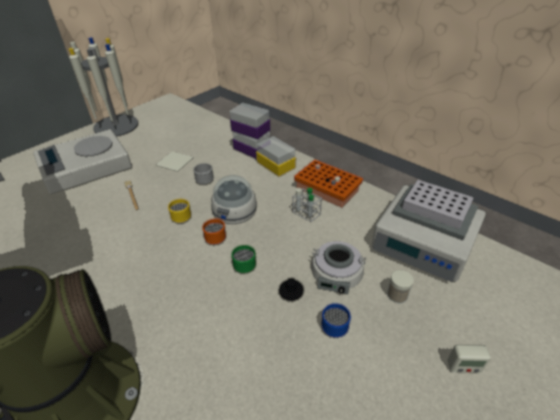

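```bash
cat > h.py <<'E'
import numpy as np, cv2
from cell import manip
def cloud(n,d):
    c=manip.calibration(n); v,u=np.mgrid[0:d.shape[0],0:d.shape[1]]
    X=np.stack([(u-c['cx'])/c['fx']*d,(v-c['cy'])/c['fy']*d,d],-1)
    W=(X-c['t'])@c['R']; W[d<=0]=np.nan; return W
def ray(n,u,v,z):
    c=manip.calibration(n); r=np.array([(u-c['cx'])/c['fx'],(v-c['cy'])/c['fy'],1.])@c['R']; o=-c['R'].T@c['t']
    return o+r*(z-o[2])/r[2]
def proj(n,P):
    c=manip.calibration(n); q=c['R']@np.asarray(P,float)+c['t']; return c['fx']*q[0]/q[2]+c['cx'],c['fy']*q[1]/q[2]+c['cy']
def circ(P):
    A=np.c_[2*P,np.ones(len(P))]; s=np.linalg.lstsq(A,(P**2).sum(1),rcond=None)[0]
    return s[0],s[1],np.sqrt(s[2]+s[0]**2+s[1]**2)
E
python3 - <<'E'
from h import *
z=np.load('pics/top0.npz'); p=z['p'];W=cloud('top',z['d'])
big=cv2.resize(p[160:310,75:465],None,fx=2.05,fy=2.05,interpolation=cv2.INTER_CUBIC); cv2.imwrite('pics/topc.png',big[:,:,::-1])
z2=np.load('pics/side0.npz'); W2=cloud('side',z2['d'])
cv2.imwrite('pics/sidec.png',cv2.resize(z2['p'][145:345,150:430],None,fx=2.8,fy=2.8,interpolation=cv2.INTER_CUBIC)[:,:,::-1])
for nm,u,v in [('pan',97,210),('yel',142,287),('or',212,277),('gr',280,281),('lid',350,270),('blue',417,268),('shk',365,203),('jar',437,185),('rack',262,156),('cent',185,222)]:
    w=W[v-35:v+35,u-35:u+35].reshape(-1,3); w=w[w[:,2]>8]
    print(nm,ray('top',u,v,50).round(), 'zmax',np.nanpercentile(w[:,2],[50,90,99]).round(1), len(w))
w=W[380:,100:400].reshape(-1,3);print(np.nanmedian(w,0))
E
```

```text
pan [611. 348.  50.] zmax [23.9 49.6 52.1] 906
yel [453. 260.  50.] zmax [35.5 49.6 52.4] 913
or [463. 125.  50.] zmax [36.8 55.6 81.6] 1193
gr [446.  -6.  50.] zmax [35.6 49.8 52.1] 782
lid [ 458. -143.   50.] zmax [18.3 44.7 48.2] 816
blue [ 453. -273.   50.] zmax [35.6 49.6 52.4] 911
shk [ 589. -186.   50.] zmax [44.7 55.7 59.1] 3223
jar [ 616. -335.   50.] zmax [61.7 64.5 66.6] 674
rack [701.  13.  50.] zmax [49.7 81.2 84.2] 909
cent [575. 174.  50.] zmax [ 91.8 103.8 106.4] 3440
[226.23697088  68.26689222  -0.23698308]
```

View pics/topc.png

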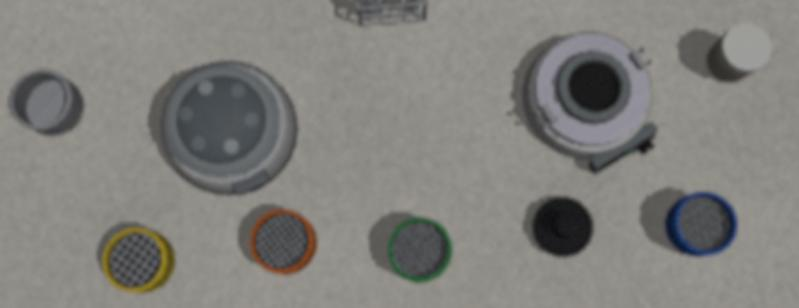

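View pics/sidec.png

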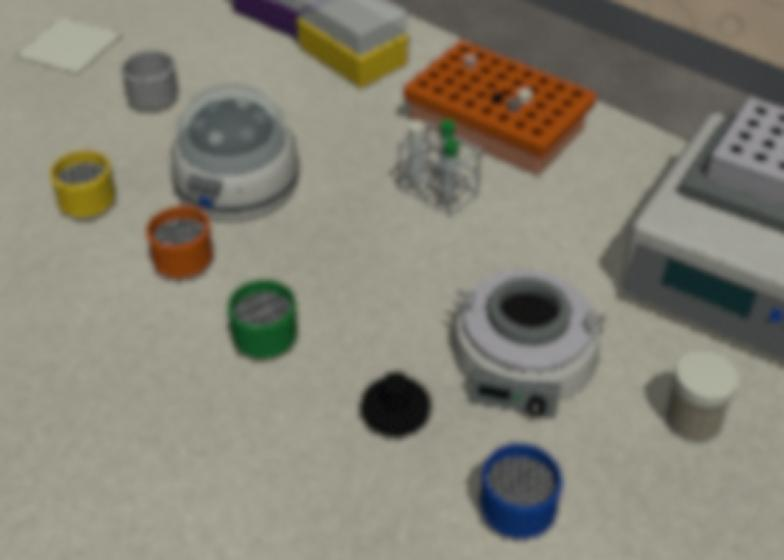

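```bash
cat >> h.py <<'E'
def disc(n,d,c,z,lo,hi,r=45):
    """circle of level points near c: pixels whose depth height is in lo..hi, cast to plane z"""
    W=cloud(n,d); m=(np.hypot(W[...,0]-c[0],W[...,1]-c[1])<r)&(W[...,2]>lo)&(W[...,2]<hi)
    v,u=np.nonzero(m)
    if len(u)<5: return None
    P=np.array([ray(n,a,b,z)[:2] for a,b in zip(u,v)])
    (x,y),R=cv2.minEnclosingCircle(P.astype(np.float32))
    h=cv2.convexHull(P.astype(np.float32))[:,0]
    return np.round([x,y,R,*circ(h.astype(float)),np.median(W[m][:,2]),len(u)],1)
E
python3 - <<'E'
from h import *
D={n:np.load(f'pics/{n}0.npz')['d'] for n in('top','side')}
for nm,c,z,lo,hi in [('pan',(611,348),50,44,56),('yel',(453,260),50,44,56),('gr',(446,-6),50,44,56),('or',(463,125),50,44,56),('blue',(453,-273),50,44,56),('knob',(458,-143),46,38,52),('liddisc',(458,-143),18,14,22),('ring',(589,-186),57,51,63),('jar',(616,-335),63,56,70)]:
    for n in D: print(nm,n,disc(n,D[n],c,z,lo,hi))
W=cloud('top',D['top']); 
for (v,u) in [(70,415),(130,450),(60,450),(120,380)]: print(W[v,u].round())
for n in D: c=manip.calibration(n); print(n,(-c['R'].T@c['t']).round())
E
```

```text
pan top [615.6 352.6  30.9 615.8 352.3  30.4  49.2 228. ]
pan side [613.8 349.4  33.8 613.2 350.2  31.4  48.4  96. ]
yel top [455.4 263.5  30.6 455.4 263.3  30.2  49.1 229. ]
yel side [453.5 261.1  32.8 452.9 260.8  31.1  48.5 120. ]
gr top [446.7  -4.9  30.3 446.6  -5.   29.8  49.5 192. ]
gr side [444.4  -7.9  32.2 444.   -7.6  30.7  49.  158. ]
or top [463.1 124.7  30.2 463.2 124.9  29.7  49.3 196. ]
or side [459.6 122.6  33.  461.  121.8  31.1  48.6 137. ]
blue top [ 453.1 -275.9   30.9  452.8 -276.4   30.    49.2  218. ]
blue side [ 450.8 -279.    31.8  450.5 -278.5   30.8   49.3  221. ]
knob top [ 460.6 -145.9   12.2  460.6 -145.9   11.6   45.7  122. ]
knob side [ 457.8 -149.8   14.2  457.6 -149.2   13.    46.    89. ]
liddisc top [ 460.6 -146.3   30.1  461.  -146.6   29.4   17.6  537. ]
liddisc side [ 459.3 -148.1   30.9  459.1 -148.    30.2   18.3  323. ]Traceback (most recent call last):
  File "<stdin>", line 4, in <module>
  File "h.py", line 20, in disc
    P=np.array([ray(n,a,b,z)[:2] for a,b in zip(u,v)])
                ~~~^^^^^^^^^
  File "h.py", line 8, in ray
    c=manip.calibration(n); r=np.array([(u-c['cx'])/c['fx'],(v-c['cy'])/c['fy'],1.])@c['R']; o=-c['R'].T@c['t']
ValueError: time passes only in moves, steps and waits
```

```bash
sed -i 's/manip.calibration(n)/CAL[n]/' h.py; sed -i "2a CAL={n:manip.calibration(n) for n in('top','side')}" h.py
python3 - <<'E'
from h import *
D={n:np.load(f'pics/{n}0.npz')['d'] for n in('top','side')}
for nm,c,z,lo,hi in [('ring',(589,-186),57,54.5,63),('jar',(616,-335),63,56,70)]:
    for n in D: print(nm,n,disc(n,D[n],c,z,lo,hi))
# ring edges in top: inner hole = deck depths below 50
for n in D:
    W=cloud(n,D[n]); m=(np.hypot(W[...,0]-589,W[...,1]+186)<45)
    print(n,np.histogram(W[m][:,2],bins=[20,30,40,42,44,46,48,50,52,54,56,58,60,62]))
W=cloud('top',D['top']); 
for (v,u) in [(70,415),(130,450),(60,450),(120,380)]: print(W[v,u].round())
for n in D: c=CAL[n]; print(n,(-c['R'].T@c['t']).round())
p=np.load('pics/top0.npz')['p']; cv2.imwrite('pics/ring.png',cv2.resize(p[165:245,320:410],None,fx=7,fy=7,interpolation=cv2.INTER_NEAREST)[:,:,::-1])
print(manip.read_state()['clock'])
E
```

```text
ring top [ 590.6 -184.    35.7  590.7 -184.    35.1   57.   399. ]
ring side [ 589.2 -186.1   36.9  589.  -186.    35.8   57.2  263. ]
jar top [ 617.  -334.4   25.6  617.7 -334.3   24.6   62.7  470. ]
jar side [ 615.1 -336.4   27.   615.4 -336.7   25.4   63.3  338. ]
top (array([  0,   1,  30, 199, 465, 275,  65,  22,  50, 129, 198,  85,  11]), array([20, 30, 40, 42, 44, 46, 48, 50, 52, 54, 56, 58, 60, 62]))
side (array([  0,   0,   0,  33, 208, 206,  61,  30,  27,  60, 136,  75,   4]), array([20, 30, 40, 42, 44, 46, 48, 50, 52, 54, 56, 58, 60, 62]))
[ 827. -294.  134.]
[ 727. -374.   59.]
[ 843. -364.  134.]
[ 748. -227.   87.]
top [393.   6. 992.]
side [  25. -518.  748.]
0.1
```

View pics/ring.png

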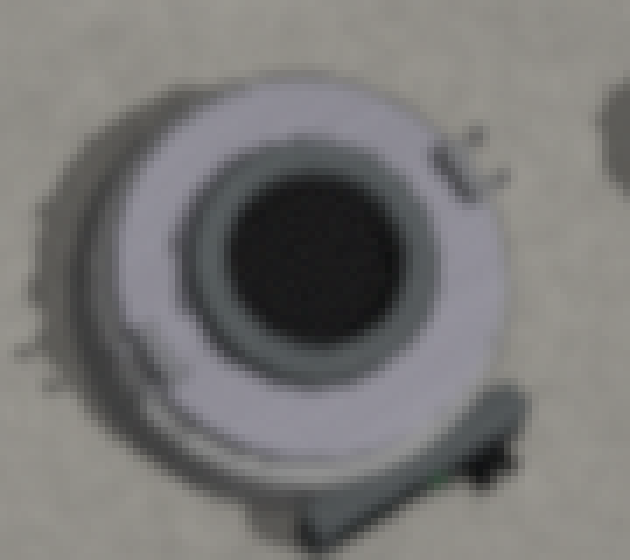

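Emit:
{"api": "arm_command", "payload": {
  "steps": [
    [1, [-0.4, 4.1, 0], 0],
    [1, [-0.4, 4.1, 0], 0],
    [1, [-0.4, 4.1, 0], 0],
    [1, [-0.4, 4.1, 0], 0],
    [1, [-0.4, 4.1, 0], 0]
  ],
  "force": 20
}}

```text
clock: 0.52
eef_pos: [341.8, 454.0, 205.3]
eef_rot: [-3.141, 0.0, 1.298]
wrist_force: [0.2, 0.8, 1.0]
finger_gap: 93.9
```

Emit:
{"api": "arm_command", "payload": {
  "steps": [
    [1, [-0.4, 4.1, 0], 0],
    [1, [-0.4, 4.1, 0], 0],
    [1, [-0.4, 4.1, 0], 0],
    [1, [-0.4, 4.1, 0], 0],
    [1, [-0.4, 4.1, 0], 0]
  ]
}}

```text
clock: 0.93
eef_pos: [533.9, 379.4, 205.1]
eef_rot: [-3.141, 0.0, 1.298]
wrist_force: [-1.1, 0.4, -0.2]
finger_gap: 94.0
```

Emit:
{"api": "arm_command", "payload": {
  "steps": [
    [1, [-0.3, 4.1, 0], 0],
    [1, [-0.3, 4.1, 0], 0],
    [1, [0, 0, 0], 0.12],
    [1, [0, 0, 0], 0.12],
    [1, [0, 0, 0], 0.12]
  ]
}}

```text
clock: 1.35
eef_pos: [610.1, 352.1, 204.2]
eef_rot: [-3.141, 0.002, 0.931]
wrist_force: [-0.6, 0.0, 0.3]
finger_gap: 93.9
```

Emit:
{"api": "arm_command", "payload": {
  "steps": [
    [1, [0, 0, 0], 0.12],
    [1, [0, 0, 0], 0.12],
    [1, [0, 0, 0], 0.12],
    [1, [0, 0, 0], 0.12],
    [1, [0, 0, 0], 0.12]
  ]
}}

```text
clock: 1.77
eef_pos: [609.5, 352.7, 204.9]
eef_rot: [3.141, 0.001, 0.332]
wrist_force: [0.6, -0.8, 0.1]
finger_gap: 94.2
```

Emit:
{"api": "arm_command", "payload": {
  "steps": [
    [1, [0, 0, 0], 0.12],
    [1, [0, 0, 0], 0.12],
    [1, [0, 0, 0], 0.098],
    [1, [0, 0, 0], 0]
  ]
}}

```text
clock: 2.1
eef_pos: [609.5, 352.7, 204.9]
eef_rot: [3.141, 0.001, -0.005]
wrist_force: [0.5, -0.4, 0.1]
finger_gap: 93.9
```

Emit:
{"api": "arm_command", "payload": {
  "steps": [
    [1, [0.5, 0.2, 3], 0.0],
    [1, [0, 0, 4], 0],
    [1, [0, 0, 4], 0],
    [1, [0, 0, 3.5], 0],
    [1, [0, 0, 2], 0]
  ]
}}

```text
clock: 2.52
eef_pos: [612.8, 349.8, 35.3]
eef_rot: [3.139, 0.005, 0.004]
wrist_force: [-0.4, -0.3, -0.5]
finger_gap: 93.8
```

Emit:
{"api": "arm_command", "payload": {
  "steps": [
    [1, [0, 0, 1.6], 0],
    [1, [0, 0, 0.1], 0],
    [1, [0, 0, 0], 0]
  ]
}}

```text
clock: 2.77
eef_pos: [614.3, 350.7, 22.8]
eef_rot: [3.141, 0.001, 0.002]
wrist_force: [1.1, 0.1, 0.2]
finger_gap: 94.0
```

Now take a look before closing.

```bash
cat >> h.py <<'E'
def snap(tag):
    o={}
    for n in('top','side'):
        p,d=manip.camera(n); cv2.imwrite(f"pics/{n}{tag}.png",p[:,:,::-1]); np.savez(f"pics/{n}{tag}.npz",p=p,d=d); o[n]=(p,d)
    return o
def crop(p,n,P,name,h=55,s=5):
    u,v=map(int,proj(n,P)); u0=max(u-h,0);v0=max(v-h,0)
    return cv2.resize(p[v0:v+h,u0:u+h],(500,500),interpolation=cv2.INTER_CUBIC)[:,:,::-1]
def pair(o,P,name):
    a=[crop(o[n][0],n,P,name) for n in('top','side')]; cv2.imwrite(f'pics/{name}.png',cv2.resize(np.hstack(a),(800,400)))
E
python3 - <<'E'
from h import *
o=snap('1'); pair(o,(614,351,50),'p1')
E
```

```text
(no output)
```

View pics/p1.png

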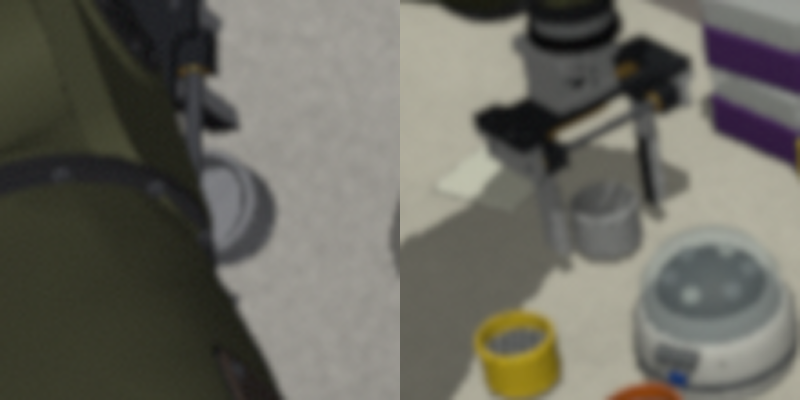

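Emit:
{"api": "arm_command", "payload": {
  "steps": [
    [0.4, [0, 0, 0], 0.0],
    [0.4, [0, 0, 0], 0],
    [0.4, [0, 0, 0], 0],
    [0.4, [0, 0, 0], 0],
    [0.4, [0, 0, 0], 0]
  ],
  "force": 20
}}

```text
clock: 3.28
eef_pos: [614.7, 350.9, 23.7]
eef_rot: [-3.141, -0.0, 0.0]
wrist_force: [-0.3, -0.6, 0.0]
finger_gap: 64.2
```

Emit:
{"api": "arm_command", "payload": {
  "steps": [
    [0.4, [0, 0, 0], 0.0],
    [0.4, [0, 0, 0], 0]
  ]
}}

```text
clock: 3.45
eef_pos: [614.7, 350.8, 23.7]
eef_rot: [-3.141, -0.0, 0.0]
wrist_force: [-0.3, 0.4, 1.7]
finger_gap: 59.8
```

```bash
python3 - <<'E'
from h import *
o=snap('2')
for n in o:
  for lo,hi in((44,56),(46,53)): print(n,disc(n,o[n][1],(614,350),50,lo,hi,33),disc(n,np.load(f'pics/{n}0.npz')['d'],(614,350),50,lo,hi,33))
s=manip.read_state(); print(s['eef_pos'],s['finger_gap'])
E
```

```text
top [615.3 347.2  31.4 614.2 352.9  31.   49.3 110. ] [615.5 352.4  30.7 615.5 352.   30.2  49.2 215. ]
top [616.2 346.2  30.2 614.5 352.4  30.2  49.4 100. ] [615.5 352.4  30.7 615.8 352.2  29.9  49.5 182. ]
side [616.5 347.   35.5 615.7 348.3  32.6  48.6  84. ] [613.7 349.3  33.6 612.8 349.7  31.2  48.4  93. ]
side [613.8 349.2  32.9 613.6 348.9  31.   49.1  61. ] [612.2 352.   32.9 613.3 350.8  30.6  49.1  75. ]
[614.69418645 350.8561362   23.65205465] 59.668326951273954
```

Emit:
{"api": "arm_command", "payload": {
  "steps": [
    [0.4, [0, 0, -1], 0.0],
    [0.4, [0, 0, -2.5], 0],
    [0.4, [0, 0, -4], 0],
    [0.4, [0, 0, -4], 0],
    [0.4, [0, 1, -3], 0]
  ]
}}

```text
clock: 3.97
eef_pos: [614.5, 342.1, 172.6]
eef_rot: [-3.14, -0.002, 0.001]
wrist_force: [-0.1, 0.2, 0.4]
finger_gap: 59.9
```

Emit:
{"api": "arm_command", "payload": {
  "steps": [
    [0.4, [-0.2, 2.5, 0], 0.0],
    [0.4, [-0.2, 4, 0], 0],
    [0.4, [-0.2, 4, 0], 0],
    [0.4, [-0.2, 4, 0], 0],
    [0.4, [-0.2, 4, 0], 0]
  ]
}}

```text
clock: 4.38
eef_pos: [604.0, 154.1, 169.1]
eef_rot: [-3.142, -0.0, 0.0]
wrist_force: [1.5, -0.4, -1.7]
finger_gap: 59.9
```

Emit:
{"api": "arm_command", "payload": {
  "steps": [
    [0.4, [-0.2, 4, 0], 0.0],
    [0.4, [-0.2, 4, 0], 0],
    [0.4, [-0.2, 4, 0], 0],
    [0.4, [-0.2, 4, 0], 0],
    [0.4, [-0.2, 4, 0], 0]
  ]
}}

```text
clock: 4.8
eef_pos: [594.1, -46.1, 169.2]
eef_rot: [3.142, -0.001, 0.0]
wrist_force: [1.5, -0.2, -0.5]
finger_gap: 60.1
```

Emit:
{"api": "arm_command", "payload": {
  "steps": [
    [0.4, [-0.2, 4, 0], 0.0],
    [0.4, [-0.2, 4, 0], 0],
    [0.4, [-0.1, 4, 0], 0],
    [0.4, [0, 2, 0], 0],
    [0.4, [0, 0, 0], 0]
  ]
}}

```text
clock: 5.22
eef_pos: [588.9, -188.3, 168.8]
eef_rot: [3.141, -0.0, -0.004]
wrist_force: [-0.5, -0.5, -1.4]
finger_gap: 59.8
```

```bash
python3 - <<'E'
from h import *
o=snap('3'); pair(o,(589,-187,150),'p3')
s=manip.read_state(); t=s['eef_pos'];print(t,s['finger_gap'])
for n in o:
  for lo,hi in((189,201),(191,198)): print(n,disc(n,o[n][1],t[:2],t[2]+26.3,t[2]+26.3-6,t[2]+26.3+4,33))
E
```

```text
[ 589.40005047 -184.53194517  168.70238732] 60.00604065857338
top [ 598.  -157.4    8.2  595.1 -166.3   11.5  193.5   11. ]
top [ 598.  -157.4    8.2  595.1 -166.3   11.5  193.5   11. ]
side [ 589.1 -187.3   35.   588.4 -184.6   32.4  194.2  149. ]
side [ 589.1 -187.3   35.   588.4 -184.6   32.4  194.2  149. ]
```

View pics/p3.png

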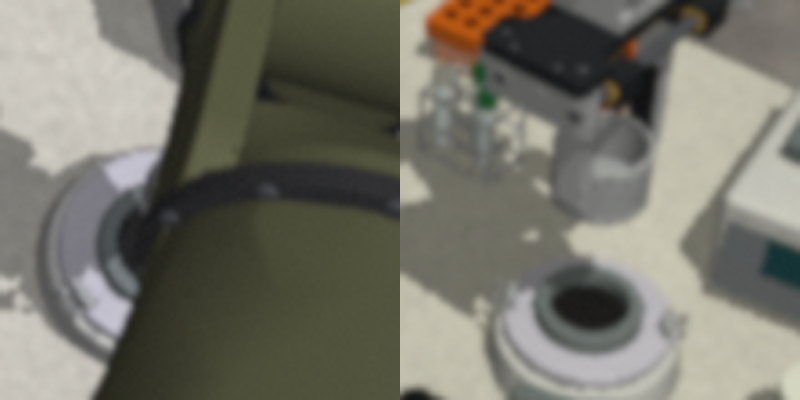

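Emit:
{"api": "arm_command", "payload": {
  "steps": [
    [0.4, [0, 0.1, 3], 0.0],
    [0.4, [0, 0, 3], 0],
    [0.4, [0, 0, 2], 0],
    [0.4, [0, 0, 0.5], 0],
    [0.4, [0, 0, 0], 0]
  ]
}}

```text
clock: 5.73
eef_pos: [589.3, -183.9, 82.7]
eef_rot: [-3.141, 0.002, 0.001]
wrist_force: [-0.8, -0.4, 0.0]
finger_gap: 60.1
```

Emit:
{"api": "arm_command", "payload": {
  "steps": [
    [0.4, [0, 0, 0.4], 0.0],
    [0.4, [0, 0, 0.4], 0],
    [0.4, [0, 0, 0.3], 0],
    [0.4, [0, 0, 0.1], 0],
    [0.4, [0, 0, 0], 0]
  ]
}}

```text
clock: 6.15
eef_pos: [589.7, -185.2, 71.6]
eef_rot: [3.142, -0.0, 0.0]
wrist_force: [-1.0, -0.3, -0.5]
finger_gap: 59.8
```

Emit:
{"api": "arm_command", "payload": {
  "steps": [
    [0.4, [0, 0, 0.1], 0.0],
    [0.4, [0, 0, 0.1], 0.0],
    [0.4, [0, 0, 0], 0]
  ]
}}

```text
clock: 6.4
eef_pos: [589.8, -185.3, 70.6]
eef_rot: [3.141, -0.001, -0.0]
wrist_force: [-3.4, 1.9, 7.1]
finger_gap: 59.8
```

Emit:
{"api": "arm_command", "payload": {
  "steps": [
    [1, [0, 0, 0], 0.0],
    [1, [0, 0, 0], 0.0],
    [1, [0, 0, 0], 0],
    [1, [0, 0, 0], 0],
    [1, [0, 0, 0], 0]
  ]
}}

```text
clock: 6.82
eef_pos: [589.6, -185.2, 69.3]
eef_rot: [-3.142, 0.0, -0.0]
wrist_force: [0.2, 0.5, 0.9]
finger_gap: 90.0
```

Emit:
{"api": "arm_command", "payload": {
  "steps": [
    [1, [0, 0, -3], 0.0],
    [1, [0, 0, -4], 0.0],
    [1, [0, 0, -4], 0],
    [1, [-4, 0, -2], 0],
    [1, [-4, 0, 0], 0]
  ]
}}

```text
clock: 7.23
eef_pos: [513.6, -185.7, 202.3]
eef_rot: [3.139, -0.007, 0.001]
wrist_force: [0.5, -0.6, 0.0]
finger_gap: 94.3
```

Emit:
{"api": "arm_command", "payload": {
  "steps": [
    [1, [-3, 2.5, 0], 0.0],
    [1, [-3, 3.5, 0], 0.0],
    [1, [0, 3, 0], 0],
    [1, [0, 0, 0], 0]
  ]
}}

```text
clock: 7.57
eef_pos: [453.9, -275.7, 198.6]
eef_rot: [3.14, -0.001, -0.004]
wrist_force: [0.6, -0.3, -0.7]
finger_gap: 93.9
```

```bash
python3 - <<'E'
from h import *
o=snap('4'); pair(o,(589,-185,90),'p4')
s=manip.read_state(); t=s['eef_pos'];print(t,s['finger_gap'])
for n in o:
  print(n,disc(n,o[n][1],(589,-185),97,91,103,36))
  print(n,disc(n,o[n][1],(452,-277),50,44,56,36))
E
```

```text
[ 454.93445432 -272.45537749  198.00820321] 94.17975360122932
top [ 589.2 -181.4   30.7  589.3 -181.3   30.2   95.9  226. ]
top [ 452.8 -276.2   30.8  452.7 -276.4   30.1   49.   215. ]
side [ 595.5 -195.2   27.6  586.9 -184.8   29.6   95.8   42. ]
side [ 450.1 -278.5   32.1  450.4 -278.7   30.9   49.1  215. ]
```

View pics/p4.png

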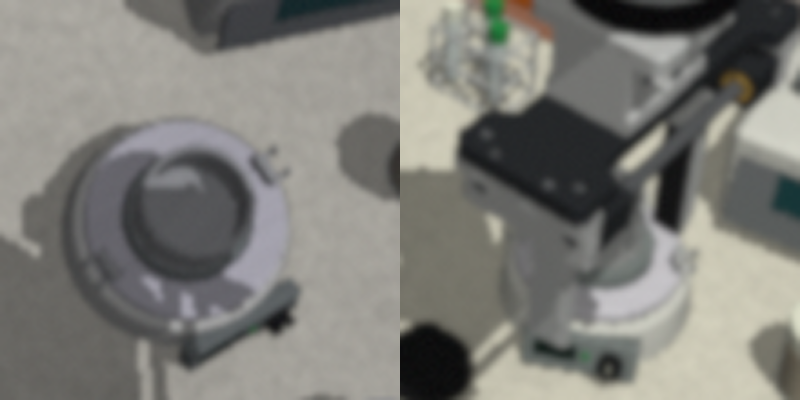

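Emit:
{"api": "arm_command", "payload": {
  "steps": [
    [1, [-0.3, 0.5, 4], 0.0],
    [1, [0, 0, 4], 0.0],
    [1, [0, 0, 4], 0],
    [1, [0, 0, 3], 0],
    [1, [0, 0, 1.5], 0]
  ]
}}

```text
clock: 8.08
eef_pos: [451.1, -274.6, 29.2]
eef_rot: [-3.139, 0.004, 0.001]
wrist_force: [0.2, 0.2, 0.4]
finger_gap: 94.0
```

Emit:
{"api": "arm_command", "payload": {
  "steps": [
    [1, [0, 0, 1.0], 0.0],
    [1, [0, 0, 0], 0.0]
  ]
}}

```text
clock: 8.25
eef_pos: [451.9, -275.6, 21.4]
eef_rot: [-3.14, 0.002, 0.001]
wrist_force: [0.0, 0.3, 0.9]
finger_gap: 93.8
```

Emit:
{"api": "arm_command", "payload": {
  "steps": [
    [0.4, [0, 0, 0], 0.0],
    [0.4, [0, 0, 0], 0],
    [0.4, [0, 0, 0], 0],
    [0.4, [0, 0, 0], 0],
    [0.4, [0, 0, 0], 0]
  ],
  "force": 20
}}

```text
clock: 8.67
eef_pos: [452.5, -277.0, 23.8]
eef_rot: [3.141, -0.001, -0.0]
wrist_force: [-0.0, -0.5, 0.1]
finger_gap: 64.1
```

Emit:
{"api": "arm_command", "payload": {
  "steps": [
    [0.4, [0, 0, 0], 0.0],
    [0.4, [0, 0, 0], 0],
    [0.4, [0, 0, 0], 0]
  ]
}}

```text
clock: 8.92
eef_pos: [452.5, -277.0, 23.6]
eef_rot: [3.141, -0.001, -0.0]
wrist_force: [-0.7, 0.7, 6.1]
finger_gap: 59.9
```

```bash
python3 - <<'E'
from h import *
o=snap('5'); pair(o,(520,-235,60),'p5')
s=manip.read_state(); t=s['eef_pos'];print(t,s['finger_gap'])
for n in o:
  print(n,disc(n,o[n][1],(589,-185),97,91,103,36))
  print(n,disc(n,o[n][1],(452,-277),50,44,56,36))
E
```

```text
[ 452.47513928 -277.02482219   23.63108517] 59.72054466360443
top [ 589.3 -181.4   30.7  589.3 -181.2   30.2   96.2  221. ]
top [ 457.7 -264.1   29.3  454.3 -274.6   29.1   48.9   91. ]
side None
side [ 453.7 -286.5   34.2  452.  -276.1   33.    49.5  111. ]
```

View pics/p5.png

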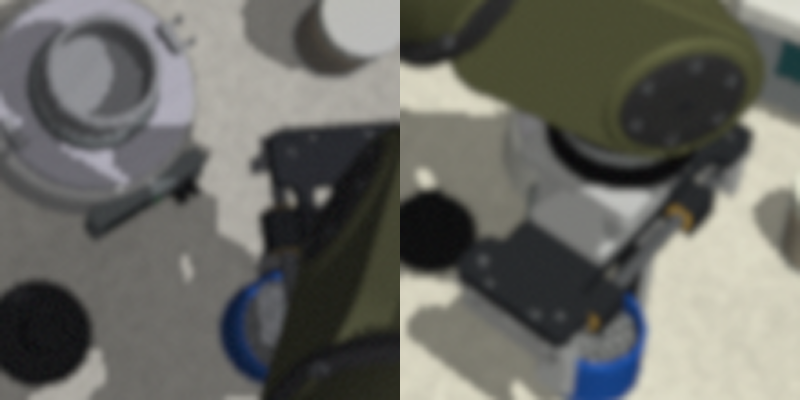

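Emit:
{"api": "arm_command", "payload": {
  "steps": [
    [0.4, [0, 0, -1], 0.0],
    [0.4, [0, 0, -3], 0],
    [0.4, [0, 0, -4], 0],
    [0.4, [0, 0, -4], 0],
    [0.4, [1, -0.5, -4], 0]
  ]
}}

```text
clock: 9.43
eef_pos: [460.9, -272.0, 185.4]
eef_rot: [-3.141, 0.001, -0.001]
wrist_force: [0.7, -0.9, 0.0]
finger_gap: 59.9
```

Emit:
{"api": "arm_command", "payload": {
  "steps": [
    [0.4, [3.2, -2.2, 0], 0.0],
    [0.4, [3.2, -2.2, 0], 0],
    [0.4, [3.2, -2.2, 0], 0],
    [0.4, [3.1, -2.2, 0], 0],
    [0.4, [0, 0, 0], 0]
  ]
}}

```text
clock: 9.85
eef_pos: [592.5, -179.8, 182.9]
eef_rot: [-3.141, -0.0, 0.004]
wrist_force: [-1.2, 0.3, -2.5]
finger_gap: 60.0
```

```bash
python3 - <<'E'
from h import *
o=snap('6'); pair(o,(589,-185,140),'p6')
s=manip.read_state(); t=s['eef_pos'];print(t,s['finger_gap'])
for n in o:
  print(n,disc(n,o[n][1],(589,-185),97,91,103,36))
  print(n,disc(n,o[n][1],t[:2],t[2]+26.3,t[2]+20,t[2]+32,36))
E
```

```text
[ 589.45060699 -182.921247    182.84481723] 60.13240983161859
top [ 600.8 -156.9   12.   593.7 -171.6   19.8   96.9   16. ]
top None
side [ 586.9 -184.3   32.4  586.6 -183.9   31.1   96.   176. ]
side [ 590.4 -181.8   39.8  590.  -181.7   34.8  208.4  158. ]
```

View pics/p6.png

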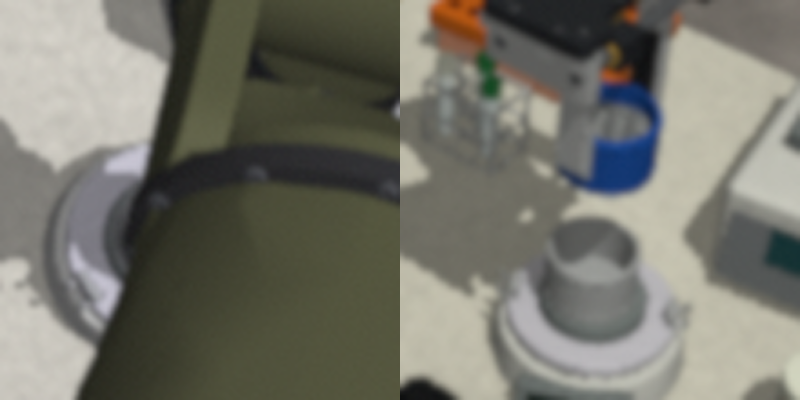

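```bash
cat >> h.py <<'E'
def tilt(n,d,c,lo,hi,r0=22,r1=33):
    W=cloud(n,d); R=np.hypot(W[...,0]-c[0],W[...,1]-c[1]); m=(R<r1)&(R>r0)&(W[...,2]>lo)&(W[...,2]<hi)
    P=W[m]; A=np.c_[P[:,:2]-np.array(c[:2]),np.ones(len(P))]; s=np.linalg.lstsq(A,P[:,2],rcond=None)[0]
    e=P[:,2]-A@s
    return np.round([*np.degrees(s[:2]),s[2],e.std(),len(P)],2)
E
python3 - <<'E'
from h import *
for tag in '456':
  for n,c in(('top',(589.3,-181.3)),('side',(586.8,-184))):
    d=np.load(f'pics/{n}{tag}.npz')['d']
    try: print(tag,n,tilt(n,d,c,90,103))
    except Exception as e: print(e)
# reference: jar lid / orange / ring initially
for n,c in(('top',(590.6,-184)),('side',(589,-186))): print('ring',tilt(n,np.load(f'pics/{n}0.npz')['d'],c,51,63,25,37))
for n,c in(('top',(463,125)),('side',(460.5,122))): print('or',tilt(n,np.load(f'pics/{n}0.npz')['d'],c,43,57))
for n,c in(('top',(615.6,352.5)),('side',(613.5,350))): print('pan0',tilt(n,np.load(f'pics/{n}0.npz')['d'],c,43,57))
o=manip.camera('side')[0]
E
```

```text
4 top [-6.200e-01  1.300e-01  9.577e+01  2.340e+00  2.300e+02]
4 side [ 4.82 -5.19 92.62  2.33 44.  ]
5 top [7.000e-02 2.600e-01 9.564e+01 2.450e+00 2.340e+02]
5 side [ 0.  0.  0. nan  0.]
6 top [  1.14 -12.52 100.91   2.58  18.  ]
6 side [-1.100e-01  1.200e-01  9.538e+01  2.500e+00  1.860e+02]
ring [-7.000e-02  1.800e-01  5.638e+01  1.960e+00  4.820e+02]
ring [ 6.500e-01 -4.000e-02  5.651e+01  2.100e+00  3.120e+02]
or [4.600e-01 1.600e-01 4.904e+01 2.090e+00 1.990e+02]
or [ -0.51  -0.22  47.97   2.53 143.  ]
pan0 [-2.200e-01 -0.000e+00  4.862e+01  2.440e+00  2.380e+02]
pan0 [ 0.18 -0.44 47.86  2.59 98.  ]
  ret = _var(a, axis=axis, dtype=dtype, out=out, ddof=ddof,
  arrmean = um.true_divide(arrmean, div, out=arrmean,
  ret = ret.dtype.type(ret / rcount)
```

Emit:
{"api": "arm_command", "payload": {
  "steps": [
    [0.4, [-0.1, -0.05, 2], 0.0],
    [0.4, [0, 0, 2], 0],
    [0.4, [0, 0, 1.3], 0],
    [0.4, [0, 0, 0.7], 0],
    [0.4, [0, 0, 0.2], 0]
  ]
}}

```text
clock: 10.42
eef_pos: [587.2, -184.1, 120.4]
eef_rot: [-3.141, 0.001, -0.001]
wrist_force: [0.0, -0.2, -1.6]
finger_gap: 60.0
```

Emit:
{"api": "arm_command", "payload": {
  "steps": [
    [0.4, [0, 0, 0.2], 0.0],
    [0.4, [0, 0, 0.2], 0],
    [0.4, [0, 0, 0], 0]
  ]
}}

```text
clock: 10.67
eef_pos: [588.3, -183.6, 117.6]
eef_rot: [3.141, -0.001, -0.0]
wrist_force: [0.2, 0.4, -1.3]
finger_gap: 60.0
```

```bash
python3 - <<'E'
from h import *
o=snap('7'); P=(589,-183,100)
s=manip.read_state(); print(s['eef_pos'],s['wrist_force'])
u,v=map(int,proj('side',P)); c=o['side'][0][v-35:v+35,u-45:u+45]; cv2.imwrite('pics/p7.png',cv2.resize(c,(720,560),interpolation=cv2.INTER_CUBIC)[:,:,::-1]); print(u,v)
E
```

```text
[ 588.37468818 -183.45604729  117.69605352] [-0.33146899 -0.57201978 -0.68371582]
339 241
```

View pics/p7.png

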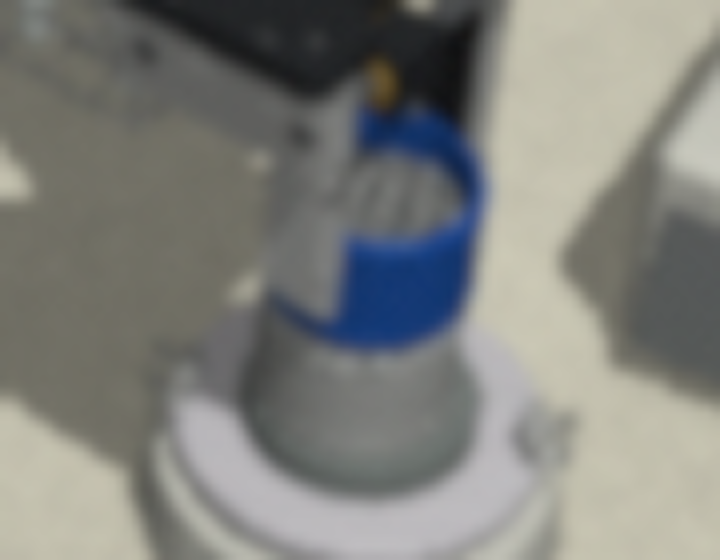

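Emit:
{"api": "arm_command", "payload": {
  "steps": [
    [0.4, [-0.1, -0.13, 0], 0.0],
    [0.4, [0, 0, 0.2], 0],
    [0.4, [0, 0, 0.2], 0],
    [0.4, [0, 0, 0], 0],
    [0.4, [0, 0, 0], 0]
  ]
}}

```text
clock: 11.18
eef_pos: [587.2, -182.0, 112.9]
eef_rot: [-3.142, 0.0, -0.0]
wrist_force: [0.2, 0.5, -0.9]
finger_gap: 60.0
```

```bash
python3 - <<'E'
from h import *
o=snap('8'); P=(589,-183,100)
s=manip.read_state(); print(s['eef_pos'],s['wrist_force'])
u,v=map(int,proj('side',P)); c=o['side'][0][v-35:v+35,u-45:u+45]; cv2.imwrite('pics/p8.png',cv2.resize(c,(720,560),interpolation=cv2.INTER_CUBIC)[:,:,::-1]); print(u,v)
E
```

```text
[ 587.23177    -182.05817003  113.08739632] [ 0.23175268  0.59850902 -1.10165674]
339 241
```

View pics/p8.png

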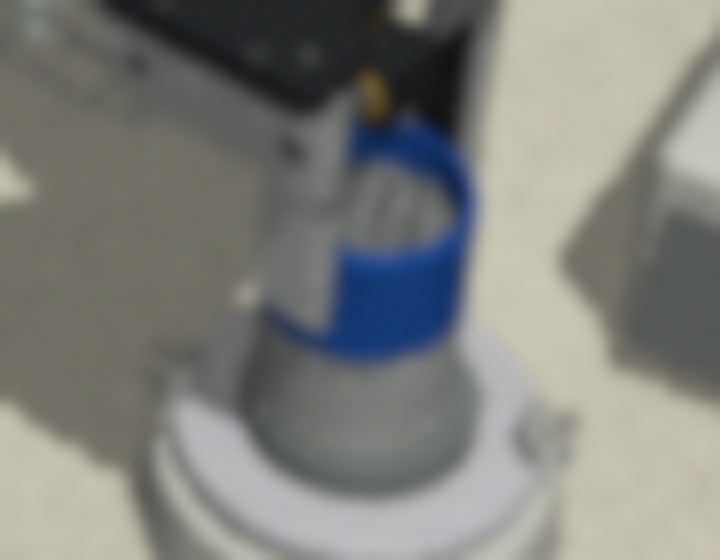

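Emit:
{"api": "arm_command", "payload": {
  "steps": [
    [0.4, [0, 0, 0.1], 0.0],
    [0.4, [0, 0, 0.1], 0],
    [0.4, [0, 0, 0.05], 0],
    [0.4, [0, 0, 0], 0]
  ]
}}

```text
clock: 11.62
eef_pos: [587.2, -182.1, 110.7]
eef_rot: [3.142, -0.0, -0.0]
wrist_force: [-0.7, -0.6, -0.2]
finger_gap: 59.8
```

Emit:
{"api": "arm_command", "payload": {
  "steps": [
    [0.4, [0, 0, 0.05], 0.0],
    [0.4, [0, 0, 0.05], 0],
    [0.4, [0, 0, 0], 0]
  ]
}}

```text
clock: 11.87
eef_pos: [587.3, -182.2, 110.6]
eef_rot: [3.141, -0.001, 0.0]
wrist_force: [-3.9, 0.6, 8.8]
finger_gap: 59.9
```

Emit:
{"api": "arm_command", "payload": {
  "steps": [
    [1, [0, 0, 0], 0.0],
    [1, [0, 0, 0], 0.0],
    [1, [0, 0, 0], 0],
    [1, [0, 0, 0], 0],
    [1, [0, 0, 0], 0]
  ]
}}

```text
clock: 12.28
eef_pos: [587.2, -182.0, 109.4]
eef_rot: [-3.142, 0.0, -0.0]
wrist_force: [-0.1, 0.1, -0.4]
finger_gap: 90.0
```

Emit:
{"api": "arm_command", "payload": {
  "steps": [
    [1, [0, 0, -2], 0.0],
    [1, [0, 0, -4], 0.0],
    [1, [0, 0, -3], 0],
    [1, [-2, -2, -1], 0],
    [1, [-3, -4, 0], 0]
  ]
}}

```text
clock: 12.7
eef_pos: [543.1, -130.2, 212.1]
eef_rot: [3.14, -0.005, -0.002]
wrist_force: [0.1, 0.6, 0.2]
finger_gap: 93.8
```

Emit:
{"api": "arm_command", "payload": {
  "steps": [
    [1, [-3, -4, 0], 0.0],
    [1, [-3, -4, 0], 0.0],
    [1, [-3.2, -3.6, 0], 0],
    [1, [0, 0, 0], 0]
  ]
}}

```text
clock: 13.03
eef_pos: [461.1, -27.2, 209.7]
eef_rot: [-3.141, 0.001, 0.003]
wrist_force: [-0.9, -1.0, 0.1]
finger_gap: 93.8
```

```bash
python3 - <<'E'
from h import *
o=snap('9'); pair(o,(588,-183,100),'p9')
s=manip.read_state(); t=s['eef_pos'];print(t,s['finger_gap'])
for n in o:
  print(n,disc(n,o[n][1],(588,-183),137,131,143,36),tilt(n,o[n][1],{'top':(589.3,-181.3),'side':(586.8,-184)}[n],130,143))
  print(n,disc(n,o[n][1],(445,-6),50,44,56,36))
E
```

```text
[464.36921807 -30.21395827 210.21776953] 94.17055680473625
top [ 586.2 -182.3   30.7  586.5 -182.    30.2  135.8  249. ] [ 1.0000e-01 -1.6000e-01  1.3536e+02  2.2000e+00  2.6100e+02]
top [440.   13.1  22.7 445.1  -0.7  25.8  49.6  53. ]
side [ 583.5 -185.7   33.3  584.1 -184.6   31.1  136.   190. ] [ -0.3    0.67 135.19   2.53 204.  ]
side [444.3  -7.7  32.2 443.8  -7.4  30.7  49.2 152. ]
```

View pics/p9.png

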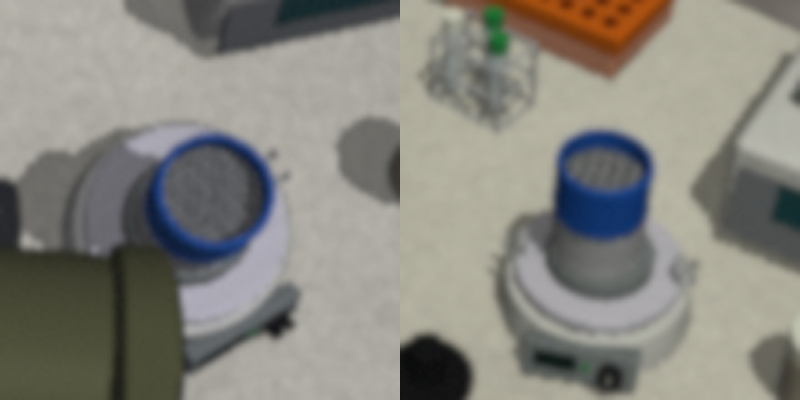

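```bash
python3 - <<'E'
from h import *
p=np.load('pics/side9.npz')['p']; q=np.load('pics/side8.npz')['p']
u,v=339,241; f=lambda p:cv2.resize(p[v-35:v+35,u-25:u+25],(400,560),interpolation=cv2.INTER_CUBIC)[:,:,::-1]
cv2.imwrite('pics/p9b.png',np.hstack([f(q),f(p)]))
h=cv2.cvtColor(p,cv2.COLOR_RGB2HSV); 
m=(h[...,0]>105)&(h[...,0]<125)&(h[...,1]>120)&(h[...,2]>40)
for r in range(205,262,3):
    w=np.nonzero(m[r,300:380])[0]+300
    print(r,(w.min(),w.max()) if len(w) else '', p[r,318:362:2].sum(1)//3 if 0 else '')
E
```

```text
205  
208  
211  
214  
217  
220  
223 (np.int64(334), np.int64(343)) 
226 (np.int64(330), np.int64(348)) 
229 (np.int64(328), np.int64(351)) 
232 (np.int64(328), np.int64(352)) 
235 (np.int64(328), np.int64(351)) 
238 (np.int64(328), np.int64(351)) 
241 (np.int64(328), np.int64(350)) 
244 (np.int64(327), np.int64(350)) 
247 (np.int64(329), np.int64(349)) 
250 (np.int64(334), np.int64(345)) 
253  
256  
259
```

View pics/p9b.png

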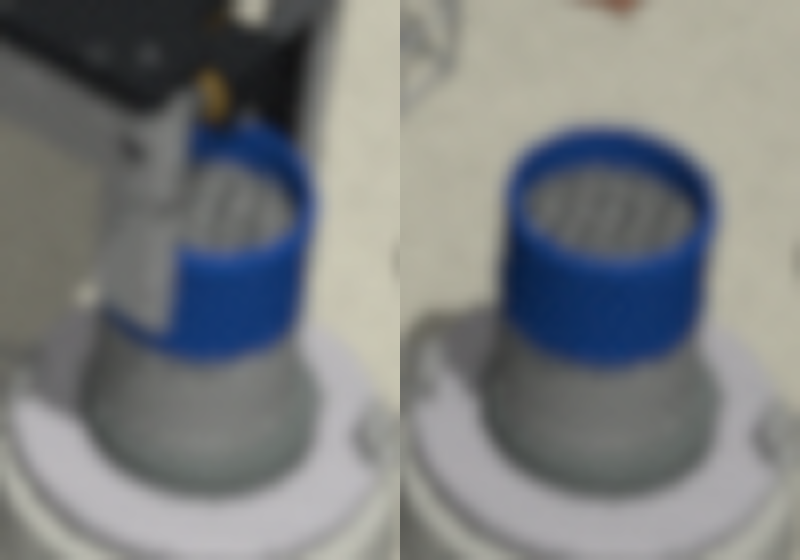

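Emit:
{"api": "arm_command", "payload": {
  "steps": [
    [1, [-1.9, -2.38, 1], 0.0],
    [1, [0, 0, 4], 0.0],
    [1, [0, 0, 4], 0],
    [1, [0, 0, 4], 0],
    [1, [0, 0, 3], 0]
  ]
}}

```text
clock: 13.55
eef_pos: [445.3, -7.8, 46.8]
eef_rot: [-3.142, 0.001, -0.001]
wrist_force: [0.9, -0.5, 0.5]
finger_gap: 93.8
```

Emit:
{"api": "arm_command", "payload": {
  "steps": [
    [1, [0, 0, 2], 0.0],
    [1, [0, 0, 0.66], 0.0],
    [1, [0, 0, 0], 0.0],
    [1, [0, 0, 0], 0.0]
  ]
}}

```text
clock: 13.88
eef_pos: [446.4, -7.6, 23.6]
eef_rot: [3.142, -0.001, -0.001]
wrist_force: [1.0, 1.1, 0.9]
finger_gap: 94.0
```

Emit:
{"api": "arm_command", "payload": {
  "steps": [
    [1, [-0.1, -0.1, 0], 0.0],
    [0.4, [0, 0, 0], 0.0],
    [0.4, [0, 0, 0], 0],
    [0.4, [0, 0, 0], 0],
    [0.4, [0, 0, 0], 0]
  ]
}}

```text
clock: 14.3
eef_pos: [444.8, -6.1, 23.4]
eef_rot: [3.141, -0.001, 0.0]
wrist_force: [0.2, -0.2, 0.8]
finger_gap: 70.7
```

Emit:
{"api": "arm_command", "payload": {
  "steps": [
    [0.4, [0, 0, 0], 0.0],
    [0.4, [0, 0, 0], 0.0],
    [0.4, [0, 0, 0], 0],
    [0.4, [0, 0, 0], 0]
  ]
}}

```text
clock: 14.63
eef_pos: [444.7, -6.1, 23.2]
eef_rot: [3.142, -0.0, 0.0]
wrist_force: [0.0, 0.1, 4.9]
finger_gap: 60.1
```

```bash
python3 - <<'E'
from h import *
o=snap('a'); pair(o,(446,-6,50),'pa')
s=manip.read_state(); t=s['eef_pos'];print(t,s['finger_gap'])
for n in o:
  print(n,disc(n,o[n][1],(588,-183),137,131,143,36))
  print(n,disc(n,o[n][1],(445,-6),50,44,56,36))
# green mask centroid before/after in side
for tag in '9a':
  p=np.load(f'pics/side{tag}.npz')['p'];h=cv2.cvtColor(p,cv2.COLOR_RGB2HSV); m=(h[...,0]>50)&(h[...,0]<85)&(h[...,1]>120); m[:,:200]=0;m[:,290:]=0;m[:230]=0;m[290:]=0
  v,u=np.nonzero(m); print(tag,u.min(),u.max(),v.min(),v.max(),len(u))
E
```

```text
[444.72479231  -6.08330208  23.17827102] 60.55970642544295
top [ 586.5 -182.2   30.5  586.7 -182.1   30.2  136.   245. ]
top None
side [ 583.5 -184.2   32.7  584.1 -184.5   31.1  135.9  191. ]
side [444.9 -14.4  36.7 445.4  -9.5  32.2  49.3 140. ]
9 233 254 246 271 276
a 236 254 246 272 241
```

View pics/pa.png

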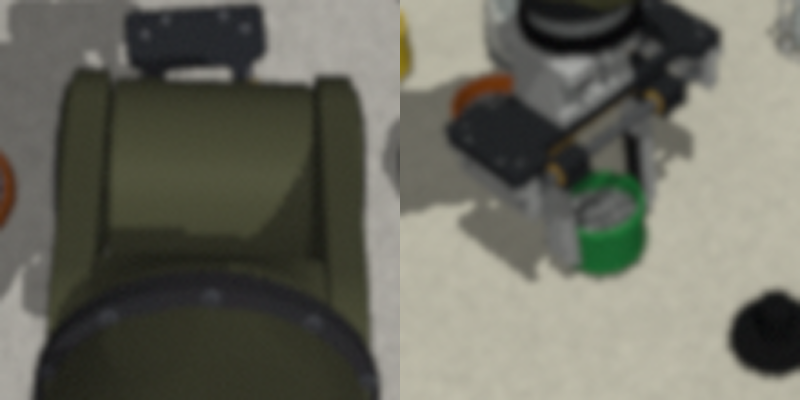

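Emit:
{"api": "arm_command", "payload": {
  "steps": [
    [0.4, [0, 0, -1], 0.0],
    [0.4, [0, 0, -3], 0],
    [0.4, [0, 0, -4], 0],
    [0.4, [0, 0, -4], 0],
    [0.4, [0, 0, -4], 0]
  ]
}}

```text
clock: 15.15
eef_pos: [443.7, -6.0, 185.3]
eef_rot: [-3.142, 0.001, 0.0]
wrist_force: [0.4, -0.7, -0.2]
finger_gap: 60.2
```

Emit:
{"api": "arm_command", "payload": {
  "steps": [
    [0.4, [2, 2, -1.7], 0.0],
    [0.4, [2.5, 3.1, 0], 0],
    [0.4, [2.5, 3.1, 0], 0],
    [0.4, [2.5, 3.1, 0], 0],
    [0.4, [2.5, 3.1, 0], 0]
  ]
}}

```text
clock: 15.57
eef_pos: [565.1, -151.6, 200.5]
eef_rot: [-3.142, 0.0, 0.0]
wrist_force: [0.5, 0.5, 0.7]
finger_gap: 60.7
```

Emit:
{"api": "arm_command", "payload": {
  "steps": [
    [0.4, [2.1, 3.3, 0], 0.0],
    [0.4, [0, 0, 0], 0],
    [0.4, [0, 0, 0], 0]
  ]
}}

```text
clock: 15.82
eef_pos: [585.3, -184.2, 199.1]
eef_rot: [-3.141, 0.002, -0.002]
wrist_force: [1.6, 0.3, -0.3]
finger_gap: 60.3
```

Emit:
{"api": "arm_command", "payload": {
  "steps": [
    [0.4, [0.05, -0.05, 1.5], 0.0],
    [0.4, [0, 0, 1.5], 0],
    [0.4, [0, 0, 0.8], 0],
    [0.4, [0, 0, 0.4], 0],
    [0.4, [0, 0, 0], 0]
  ]
}}

```text
clock: 16.23
eef_pos: [585.6, -181.9, 157.8]
eef_rot: [-3.141, 0.001, 0.001]
wrist_force: [1.0, -0.5, -0.6]
finger_gap: 60.1
```

```bash
cat >> h.py <<'E'
def zoom(o,P,name):
    f=[]
    for n in('top','side'):
        u,v=map(int,proj(n,P)); f.append(cv2.resize(o[n][0][v-35:v+35,u-25:u+25],(400,560),interpolation=cv2.INTER_CUBIC)[:,:,::-1])
    cv2.imwrite(f'pics/{name}.png',np.hstack(f))
E
python3 - <<'E'
from h import *
o=snap('b'); zoom(o,(586,-183,137),'pb')
s=manip.read_state(); t=s['eef_pos'];print(t,s['finger_gap'],s['wrist_force'])
E
```

```text
[ 586.18791127 -182.34174545  158.95821922] 60.244719541357924 [-0.56888284 -0.07142931 -0.66068624]
```

View pics/pb.png

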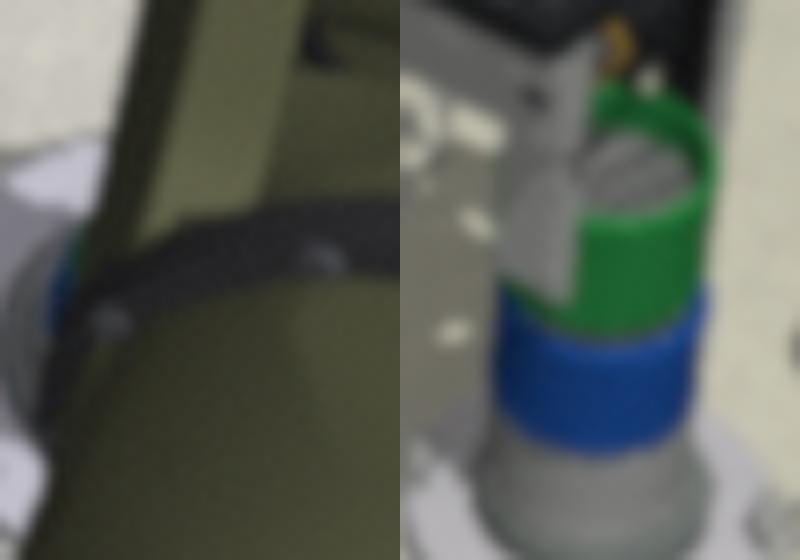

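Emit:
{"api": "arm_command", "payload": {
  "steps": [
    [0.4, [0, 0.04, 0.3], 0.0],
    [0.4, [0, 0, 0.3], 0],
    [0.4, [0, 0, 0.15], 0],
    [0.4, [0, 0, 0], 0],
    [0.4, [0, 0, 0], 0]
  ]
}}

```text
clock: 16.75
eef_pos: [586.0, -183.0, 150.5]
eef_rot: [3.142, -0.0, -0.0]
wrist_force: [-0.2, -0.0, -0.8]
finger_gap: 60.2
```

Emit:
{"api": "arm_command", "payload": {
  "steps": [
    [0.4, [0, 0, 0.05], 0.0],
    [0.4, [0, 0, 0.05], 0],
    [0.4, [0, 0, 0], 0]
  ]
}}

```text
clock: 17.0
eef_pos: [586.2, -183.1, 150.2]
eef_rot: [3.141, -0.001, 0.0]
wrist_force: [-2.1, 0.4, 6.0]
finger_gap: 60.2
```

Emit:
{"api": "arm_command", "payload": {
  "steps": [
    [1, [0, 0, 0], 0.0],
    [1, [0, 0, 0], 0.0],
    [1, [0, 0, 0], 0],
    [1, [0, 0, 0], 0],
    [1, [0, 0, 0], 0]
  ]
}}

```text
clock: 17.42
eef_pos: [586.0, -183.0, 149.4]
eef_rot: [-3.142, 0.0, -0.0]
wrist_force: [0.1, 0.2, -0.5]
finger_gap: 90.0
```

Emit:
{"api": "arm_command", "payload": {
  "steps": [
    [1, [0, 0, -2], 0.0],
    [1, [0, 0, -4], 0.0],
    [1, [0, 0, -2], 0],
    [1, [-2, -2, 0], 0],
    [1, [-2, -3.6, 0], 0]
  ]
}}

```text
clock: 17.83
eef_pos: [546.0, -128.6, 230.1]
eef_rot: [3.141, -0.002, -0.003]
wrist_force: [1.2, 0.7, -0.1]
finger_gap: 94.0
```

Emit:
{"api": "arm_command", "payload": {
  "steps": [
    [1, [-1.5, -3.8, 0], 0.0],
    [1, [-1.5, -3.8, 0], 0.0],
    [1, [-1.5, -3.8, 0], 0],
    [1, [-1.5, -3.8, 0], 0],
    [1, [-1.5, -3.8, 0], 0]
  ]
}}

```text
clock: 18.25
eef_pos: [469.9, 64.5, 229.6]
eef_rot: [-3.141, -0.0, -0.0]
wrist_force: [1.1, 0.6, -0.1]
finger_gap: 93.9
```

Emit:
{"api": "arm_command", "payload": {
  "steps": [
    [1, [-1.5, -3.8, 0], 0.0],
    [1, [0, -4.1, 0], 0.0],
    [1, [0, -4.1, 0], 0],
    [1, [0, -4.1, 0], 0],
    [1, [0, 0, 0], 0]
  ]
}}

```text
clock: 18.67
eef_pos: [455.1, 229.4, 229.3]
eef_rot: [-3.141, 0.0, 0.005]
wrist_force: [-1.8, -1.5, -0.1]
finger_gap: 93.9
```

```bash
python3 - <<'E'
from h import *
o=snap('c'); zoom(o,(586,-183,137),'pc')
s=manip.read_state(); t=s['eef_pos'];print(t,s['finger_gap'])
for n in o:
  d=disc(n,o[n][1],(587,-183),177,170,183,36)
  print(n,d,tilt(n,o[n][1],d[3:5],170,183))
  print(n,disc(n,o[n][1],(454,262),50,44,56,36))
E
```

```text
[455.6521615  225.01925877 229.1717189 ] 93.79152979049582
top [ 585.5 -180.8   30.9  585.3 -181.    30.3  176.   274. ] [ 6.0000e-02 -4.1000e-01  1.7581e+02  2.0700e+00  2.7400e+02]
top [455.3 263.2  30.4 455.4 262.5  29.6  49.1 160. ]
side [ 582.4 -184.2   33.2  582.4 -183.9   31.5  175.7  214. ] [ -0.5   -0.3  175.24   2.5  212.  ]
side [451.3 261.   33.8 452.7 260.2  31.5  48.8 118. ]
```

View pics/pc.png

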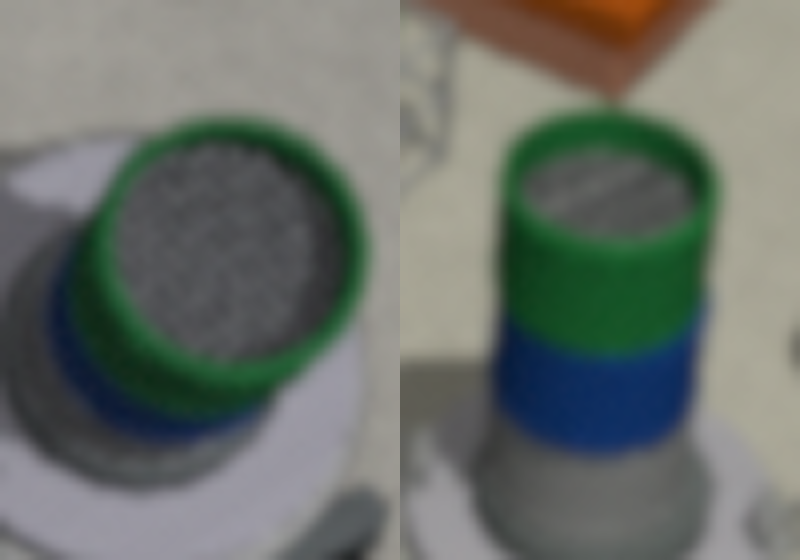

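Emit:
{"api": "arm_command", "payload": {
  "steps": [
    [1, [-0.14, -3.72, 1], 0.0],
    [1, [0, 0, 4], 0.0],
    [1, [0, 0, 4], 0],
    [1, [0, 0, 4], 0],
    [1, [0, 0, 4], 0]
  ]
}}

```text
clock: 19.18
eef_pos: [454.8, 259.8, 58.1]
eef_rot: [-3.141, -0.001, -0.001]
wrist_force: [1.0, -0.5, 0.7]
finger_gap: 94.1
```

Emit:
{"api": "arm_command", "payload": {
  "steps": [
    [1, [0, 0, 2.5], 0.0],
    [1, [0, 0, 1], 0.0],
    [1, [0, 0, 0], 0.0],
    [1, [0, 0, 0], 0.0]
  ]
}}

```text
clock: 19.52
eef_pos: [455.5, 260.8, 25.7]
eef_rot: [-3.141, -0.001, -0.001]
wrist_force: [-0.2, 0.8, 0.3]
finger_gap: 93.9
```

Emit:
{"api": "arm_command", "payload": {
  "steps": [
    [1, [-0.1, -0.1, 0.22], 0.0],
    [0.4, [0, 0, 0], 0.0],
    [0.4, [0, 0, 0], 0],
    [0.4, [0, 0, 0], 0],
    [0.4, [0, 0, 0], 0]
  ]
}}

```text
clock: 19.93
eef_pos: [453.8, 262.4, 22.8]
eef_rot: [-3.141, -0.001, 0.0]
wrist_force: [-0.3, 0.7, -0.1]
finger_gap: 71.0
```

Emit:
{"api": "arm_command", "payload": {
  "steps": [
    [0.4, [0, 0, 0], 0.0],
    [0.4, [0, 0, 0], 0.0],
    [0.4, [0, 0, 0], 0],
    [0.4, [0, 0, 0], 0]
  ]
}}

```text
clock: 20.27
eef_pos: [453.8, 262.3, 22.5]
eef_rot: [-3.141, -0.0, 0.0]
wrist_force: [-0.4, -0.5, 3.7]
finger_gap: 60.6
```

```bash
python3 - <<'E'
from h import *
o=snap('d'); pair(o,(454,262,50),'pd')
s=manip.read_state(); t=s['eef_pos'];print(t,s['finger_gap'])
for n in o: print(n,disc(n,o[n][1],(454,262),50,44,56,36))
E
```

```text
[453.77337639 262.27752515  22.49208692] 60.22449258917494
top [459.1 247.9  28.4 456.  261.9  29.4  49.3  89. ]
side [453.2 260.6  37.3 452.7 260.7  33.   48.9 117. ]
```

View pics/pd.png

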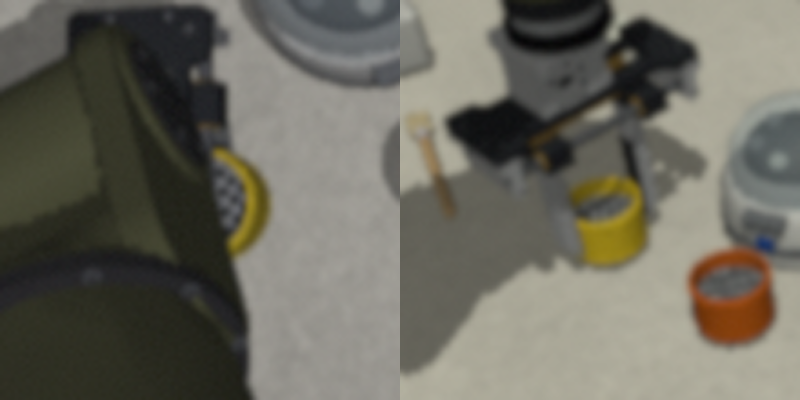

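Emit:
{"api": "arm_command", "payload": {
  "steps": [
    [0.4, [0, 0, -1], 0.0],
    [0.4, [0, 0, -3], 0],
    [0.4, [0, 0, -4], 0],
    [0.4, [0, 0, -4], 0],
    [0.4, [0, 0, -4], 0]
  ]
}}

```text
clock: 20.78
eef_pos: [453.0, 261.9, 184.5]
eef_rot: [3.141, 0.001, 0.0]
wrist_force: [0.7, 0.3, -0.8]
finger_gap: 60.0
```

Emit:
{"api": "arm_command", "payload": {
  "steps": [
    [0.4, [0, 0, -3], 0.0],
    [0.4, [0.5, 2, -1.3], 0],
    [0.4, [1, 3.8, 0], 0],
    [0.4, [1.2, 3.8, 0], 0],
    [0.4, [1.2, 3.8, 0], 0]
  ]
}}

```text
clock: 21.2
eef_pos: [492.4, 126.8, 226.1]
eef_rot: [-3.142, -0.0, 0.001]
wrist_force: [0.1, -0.0, -1.2]
finger_gap: 60.3
```

Emit:
{"api": "arm_command", "payload": {
  "steps": [
    [0.4, [1.2, 3.8, 0], 0.0],
    [0.4, [1.2, 3.8, 0], 0],
    [0.4, [1.2, 3.8, 0], 0],
    [0.4, [1.2, 3.8, 0], 0],
    [0.4, [1.2, 3.8, 0], 0]
  ]
}}

```text
clock: 21.62
eef_pos: [552.5, -63.8, 225.8]
eef_rot: [-3.142, 0.0, -0.0]
wrist_force: [1.0, 0.7, -0.4]
finger_gap: 60.5
```

Emit:
{"api": "arm_command", "payload": {
  "steps": [
    [0.4, [1.2, 3.8, 0], 0.0],
    [0.4, [1.2, 3.8, 0], 0],
    [0.4, [1.2, 3, 0], 0],
    [0.4, [0, 0, 0], 0],
    [0.4, [0, 0, 0], 0]
  ]
}}

```text
clock: 22.03
eef_pos: [588.3, -168.9, 224.9]
eef_rot: [-3.141, 0.001, -0.002]
wrist_force: [-0.1, 0.6, -0.1]
finger_gap: 60.3
```

Emit:
{"api": "arm_command", "payload": {
  "steps": [
    [0.4, [-0.1, 1.38, 0], 0.0],
    [0.4, [0, 0, 1.5], 0],
    [0.4, [0, 0, 1], 0],
    [0.4, [0, 0, 0.4], 0],
    [0.4, [0, 0, 0], 0]
  ]
}}

```text
clock: 22.45
eef_pos: [587.1, -180.8, 195.3]
eef_rot: [-3.141, 0.002, 0.001]
wrist_force: [-0.2, -0.8, -0.2]
finger_gap: 59.9
```

```bash
python3 - <<'E'
from h import *
o=snap('e'); zoom(o,(586,-183,170),'pe')
s=manip.read_state(); t=s['eef_pos'];print(t,s['finger_gap'],s['wrist_force'])
E
```

```text
[ 587.71634142 -181.16403318  196.78524473] 60.114251265499476 [ 0.32243159 -0.38263555 -0.59725486]
```

View pics/pe.png

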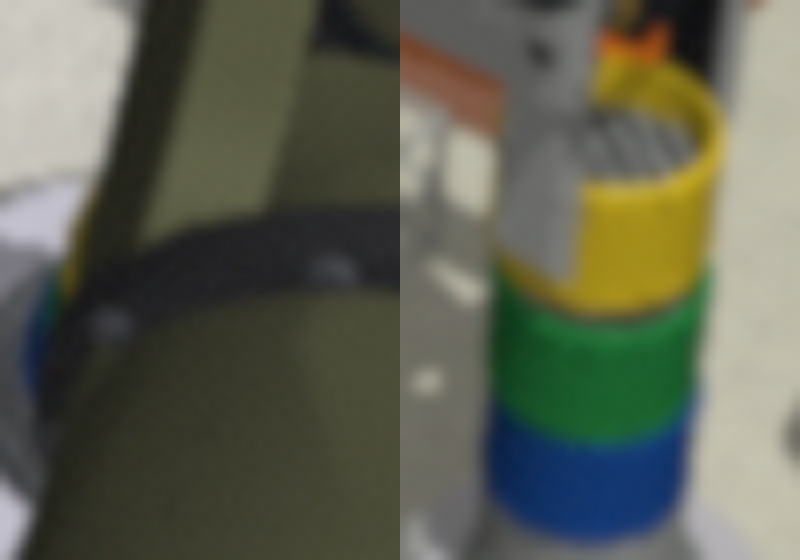

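Emit:
{"api": "arm_command", "payload": {
  "steps": [
    [0.4, [-0.07, 0.1, 0.3], 0.0],
    [0.4, [0, 0, 0.2], 0],
    [0.4, [0, 0, 0.15], 0],
    [0.4, [0, 0, 0], 0],
    [0.4, [0, 0, 0], 0]
  ]
}}

```text
clock: 22.97
eef_pos: [586.9, -182.6, 189.8]
eef_rot: [-3.142, 0.0, 0.0]
wrist_force: [0.8, 0.2, -0.7]
finger_gap: 60.1
```

Emit:
{"api": "arm_command", "payload": {
  "steps": [
    [0.4, [0, 0, 0.1], 0.0],
    [0.4, [0, 0, 0.05], 0],
    [0.4, [0, 0, 0], 0]
  ]
}}

```text
clock: 23.22
eef_pos: [587.2, -182.7, 189.5]
eef_rot: [3.141, -0.001, 0.0]
wrist_force: [-2.8, 0.8, 7.8]
finger_gap: 60.3
```

Emit:
{"api": "arm_command", "payload": {
  "steps": [
    [1, [0, 0, 0], 0.0],
    [1, [0, 0, 0], 0.0],
    [1, [0, 0, 0], 0],
    [1, [0, 0, 0], 0],
    [1, [0, 0, 0], 0]
  ]
}}

```text
clock: 23.63
eef_pos: [586.9, -182.6, 188.2]
eef_rot: [-3.142, 0.0, -0.0]
wrist_force: [0.7, 0.5, -0.8]
finger_gap: 90.3
```

Emit:
{"api": "arm_command", "payload": {
  "steps": [
    [1, [0, 0, -2], 0.0],
    [1, [0, 0, -3], 0.0],
    [1, [0, 0, -3], 0],
    [1, [-3, -1, 0], 0],
    [1, [-4, -1, 0], 0]
  ]
}}

```text
clock: 24.05
eef_pos: [517.8, -162.7, 269.1]
eef_rot: [3.141, -0.003, 0.0]
wrist_force: [-0.8, -0.0, -0.5]
finger_gap: 94.1
```

Emit:
{"api": "arm_command", "payload": {
  "steps": [
    [1, [-4, -1, 0], 0.0],
    [1, [-1.7, -0.5, 0], 0.12],
    [1, [0, 0, 0], 0.12],
    [1, [0, 0, 0], 0.12],
    [1, [0, 0, 0], 0.12]
  ]
}}

```text
clock: 24.47
eef_pos: [459.7, -147.5, 268.7]
eef_rot: [-3.142, -0.001, -0.486]
wrist_force: [0.4, 1.0, 0.6]
finger_gap: 93.8
```

Emit:
{"api": "arm_command", "payload": {
  "steps": [
    [1, [0, 0, 0], 0.12],
    [1, [0, 0, 0], 0.12],
    [1, [0, 0, 0], 0.12],
    [1, [0, 0, 0], 0.12],
    [1, [0, 0, 0], 0.12]
  ]
}}

```text
clock: 24.88
eef_pos: [459.9, -147.6, 268.3]
eef_rot: [-3.141, -0.0, -1.086]
wrist_force: [0.5, 0.1, -0.7]
finger_gap: 94.1
```

Emit:
{"api": "arm_command", "payload": {
  "steps": [
    [1, [0, 0, 0], 0.12],
    [1, [0, 0, 0], 0.12],
    [1, [0, 0, 0], 0.12],
    [1, [0, 0, 0], 0.12],
    [1, [0, 0, 0], 0]
  ]
}}

```text
clock: 25.3
eef_pos: [459.9, -147.6, 268.3]
eef_rot: [-3.142, -0.0, -1.566]
wrist_force: [-0.1, -0.3, -0.1]
finger_gap: 94.1
```

```bash
python3 - <<'E'
from h import *
o=snap('f'); zoom(o,(586,-183,170),'pf')
s=manip.read_state(); t=s['eef_pos'];print(t,s['eef_rot'],s['finger_gap'])
for n in o:
  d=disc(n,o[n][1],(587,-183),217,210,223,36)
  print(n,d, tilt(n,o[n][1],d[3:5],210,223) if d is not None else '')
  print(n,disc(n,o[n][1],(459,-147),46,38,52,20),disc(n,o[n][1],(459,-147),18,14,22))
E
```

```text
[ 459.91881815 -147.59573704  268.29529511] [-3.14157555e+00 -1.49936727e-05 -1.55578722e+00] 94.16733675429738
top [ 587.3 -178.3   30.7  585.8 -179.7   30.6  215.9  172. ] [  1.09   1.27 215.02   2.23 172.  ]
top None [ 441.7 -136.3   14.3  443.6 -137.5   12.    18.2   72. ]
side [ 583.1 -183.1   33.7  582.9 -182.8   32.   215.4  231. ] [ -0.29  -0.33 215.09   2.57 226.  ]
side [ 457.7 -149.3   14.2  457.4 -148.8   13.    45.9   88. ] [ 459.5 -148.3   30.9  459.2 -147.8   30.1   18.3  314. ]
```

View pics/pf.png

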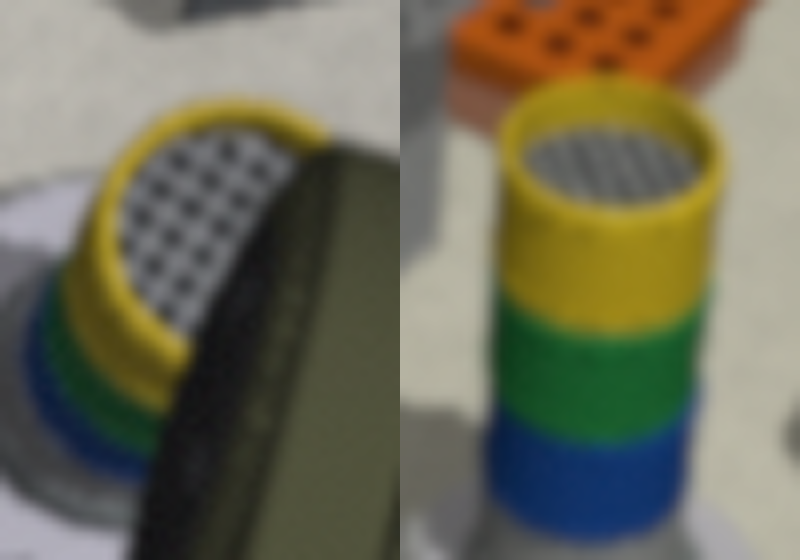

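Emit:
{"api": "arm_command", "payload": {
  "steps": [
    [1, [0, 0, 3], 0.0],
    [1, [0, 0, 4], 0.0],
    [1, [0, 0, 4], 0],
    [1, [0, 0, 4], 0],
    [1, [0, 0, 4], 0]
  ]
}}

```text
clock: 25.82
eef_pos: [459.7, -147.5, 76.8]
eef_rot: [-3.141, -0.0, -1.555]
wrist_force: [0.8, 0.0, 0.0]
finger_gap: 94.0
```

Emit:
{"api": "arm_command", "payload": {
  "steps": [
    [0.8, [0, 0, 3], 0.0],
    [0.7, [0, 0, 1.5], 0.0],
    [0.6, [0, 0, 0.7], 0.0],
    [0.6, [0, 0, 0], 0.0],
    [0.6, [0, 0, 0], 0.0]
  ]
}}

```text
clock: 26.23
eef_pos: [460.4, -147.8, 27.1]
eef_rot: [-3.141, -0.0, -1.558]
wrist_force: [-0.2, 0.0, -0.6]
finger_gap: 64.1
```

Emit:
{"api": "arm_command", "payload": {
  "steps": [
    [0.5, [0, 0.1, 0.5], 0.0],
    [0.15, [0, 0, 0], 0.0],
    [0.15, [0, 0, 0], 0.0],
    [0.15, [0, 0, 0], 0.0],
    [0.15, [0, 0, 0], 0.0]
  ],
  "force": 20
}}

```text
clock: 26.65
eef_pos: [459.1, -147.7, 21.7]
eef_rot: [-3.141, -0.0, -1.56]
wrist_force: [-0.2, 0.2, 0.1]
finger_gap: 30.6
```

Emit:
{"api": "arm_command", "payload": {
  "steps": [
    [0.15, [0, 0, 0], 0.0],
    [0.15, [0, 0, 0], 0.0],
    [0.15, [0, 0, 0], 0.0],
    [0.15, [0, 0, 0], 0.0],
    [0.15, [0, 0, 0], 0.0]
  ]
}}

```text
clock: 27.07
eef_pos: [459.1, -147.7, 21.5]
eef_rot: [-3.141, -0.0, -1.56]
wrist_force: [-0.6, 0.7, 5.6]
finger_gap: 23.3
```

```bash
python3 - <<'E'
from h import *
o=snap('g'); pair(o,(460,-148,40),'pg')
s=manip.read_state(); t=s['eef_pos'];print(t,s['eef_rot'],s['finger_gap'])
for n in o:
  d=disc(n,o[n][1],(587,-183),217,210,223,36)
  print(n,d, tilt(n,o[n][1],d[3:5],210,223) if d is not None else '')
  print(n,disc(n,o[n][1],(459,-147),18,14,22))
E
```

```text
[ 459.08797821 -147.63592383   21.50970648] [-3.14123798e+00 -1.22815202e-04 -1.55990862e+00] 23.833806500534227
top [ 586.  -179.3   30.9  586.  -179.4   30.4  216.   317. ] [-2.1000e-01 -4.0000e-01  2.1558e+02  2.2300e+00  3.1700e+02]
top None
side [ 581.8 -181.5   34.1  583.1 -182.3   31.7  215.9  222. ] [ -0.3   -0.22 215.24   2.39 218.  ]
side [ 458.  -150.3   30.8  458.9 -149.6   29.7   18.3  224. ]
```

View pics/pg.png

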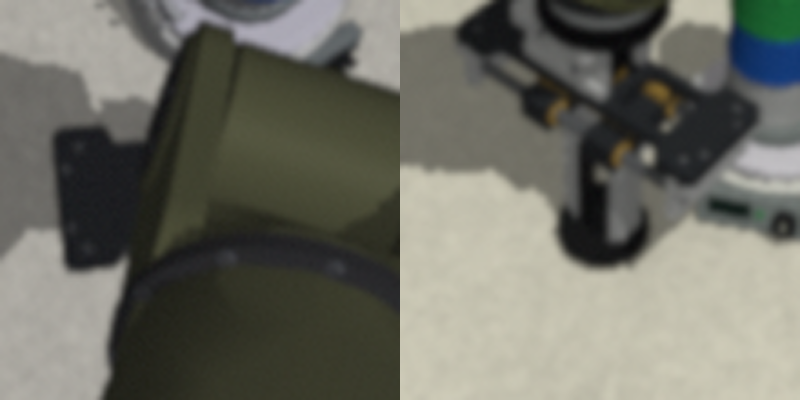

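Emit:
{"api": "arm_command", "payload": {
  "steps": [
    [0.15, [0, 0, -1], 0.0],
    [0.15, [0, 0, -3], 0.0],
    [0.15, [0, 0, -4], 0.0],
    [0.15, [0, 0, -4], 0.0],
    [0.15, [0, 0, -4], 0.0]
  ]
}}

```text
clock: 27.58
eef_pos: [458.3, -147.4, 183.6]
eef_rot: [3.141, 0.0, -1.56]
wrist_force: [0.8, -0.0, -0.2]
finger_gap: 23.8
```

Emit:
{"api": "arm_command", "payload": {
  "steps": [
    [0.15, [0, 0, -4], 0.0],
    [0.15, [0, 0, -3], 0.0],
    [0.15, [0, 0, -1.2], 0.0],
    [0.15, [0.6, -2, 0], 0.0],
    [0.15, [0.8, -3, 0], 0.0]
  ]
}}

```text
clock: 28.0
eef_pos: [508.9, -161.1, 265.8]
eef_rot: [-3.139, -0.001, -1.56]
wrist_force: [0.3, 0.2, 0.1]
finger_gap: 23.4
```

Emit:
{"api": "arm_command", "payload": {
  "steps": [
    [0.15, [0.8, -3, 0], 0.0],
    [0.15, [0.8, -3, 0], 0.0],
    [0.15, [0.6, -1.6, 0], 0.0],
    [0.15, [0, 0, 0], 0.0],
    [0.15, [0, 0, 0], 0.0]
  ]
}}

```text
clock: 28.42
eef_pos: [585.2, -182.2, 262.8]
eef_rot: [3.14, 0.0, -1.56]
wrist_force: [1.0, -0.2, -1.0]
finger_gap: 23.7
```

Descend to about 7 mm above home and look.

Emit:
{"api": "arm_command", "payload": {
  "steps": [
    [0.15, [0, -0.05, 1.2], 0.0],
    [0.15, [0, 0, 1.0], 0.0],
    [0.15, [0, 0, 0.5], 0.0],
    [0.15, [0, 0, 0], 0.0],
    [0.15, [0, 0, 0], 0.0]
  ]
}}

```text
clock: 28.83
eef_pos: [585.5, -182.1, 236.2]
eef_rot: [3.141, 0.0, -1.56]
wrist_force: [0.8, 0.1, 0.4]
finger_gap: 24.0
```

```bash
python3 - <<'E'
from h import *
o=snap('h'); zoom(o,(586,-183,205),'ph')
s=manip.read_state(); t=s['eef_pos'];print(t,s['finger_gap'],s['wrist_force'])
E
```

```text
[ 585.8098866  -182.25179221  236.82999965] 23.74207616004648 [0.38075643 0.53462169 0.11912746]
```

View pics/ph.png

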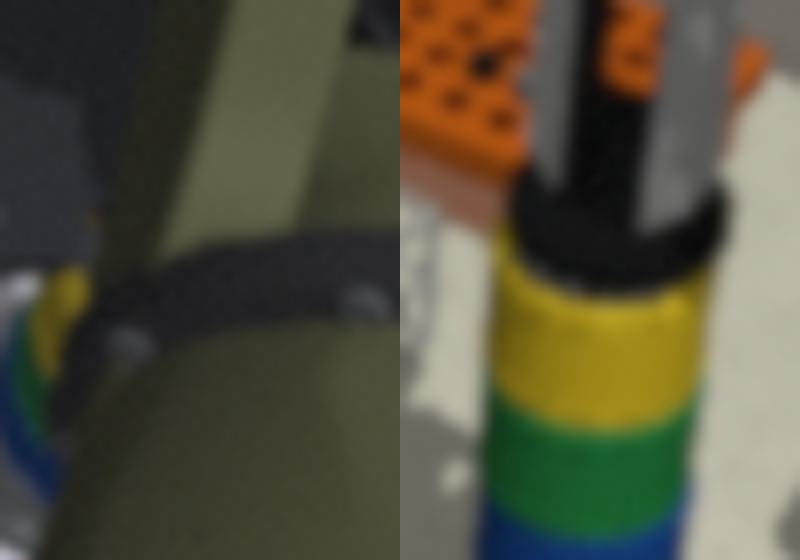

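Emit:
{"api": "arm_command", "payload": {
  "steps": [
    [0.15, [-0.13, 0.12, 0], 0.0],
    [0.15, [0, 0, 0.2], 0.0],
    [0.15, [0, 0, 0.2], 0.0],
    [0.15, [0, 0, 0], 0.0],
    [0.15, [0, 0, 0], 0.0]
  ]
}}

```text
clock: 29.35
eef_pos: [584.5, -181.0, 232.1]
eef_rot: [3.141, 0.0, -1.56]
wrist_force: [-0.0, -0.1, -1.2]
finger_gap: 23.4
```

```bash
python3 - <<'E'
from h import *
o=snap('i'); zoom(o,(586,-183,205),'pi')
s=manip.read_state(); t=s['eef_pos'];print(t,s['finger_gap'],s['wrist_force'])
E
```

```text
[ 584.63798923 -180.97437438  232.30662383] 23.327375638992855 [-0.01163508 -0.19039671 -0.20494755]
```

View pics/pi.png

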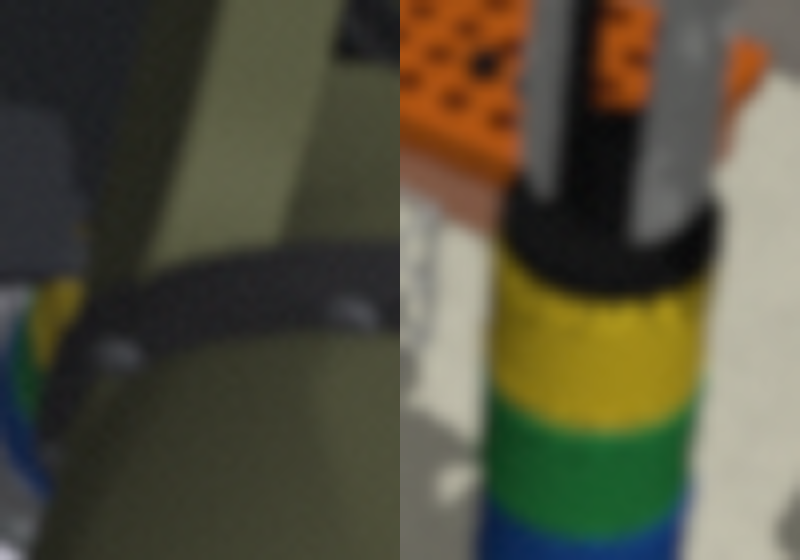

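Emit:
{"api": "arm_command", "payload": {
  "steps": [
    [0.15, [0, 0, 0.15], 0.0],
    [0.15, [0, 0, 0.1], 0.0],
    [0.15, [0, 0, 0.1], 0.0],
    [0.15, [0, 0, 0], 0.0],
    [0.15, [0, 0, 0], 0.0]
  ]
}}

```text
clock: 29.87
eef_pos: [584.6, -181.0, 228.7]
eef_rot: [3.142, 0.0, -1.56]
wrist_force: [-0.4, 0.6, -0.8]
finger_gap: 23.4
```

Emit:
{"api": "arm_command", "payload": {
  "steps": [
    [0.15, [0, 0, 0.05], 0.0],
    [0.15, [0, 0, 0.05], 0.0],
    [0.15, [0, 0, 0], 0.0]
  ]
}}

```text
clock: 30.12
eef_pos: [584.8, -181.0, 228.5]
eef_rot: [-3.14, -0.0, -1.56]
wrist_force: [-1.2, -0.2, 4.7]
finger_gap: 23.7
```

Emit:
{"api": "arm_command", "payload": {
  "steps": [
    [0.6, [0, 0, 0], 0.0],
    [0.6, [0, 0, 0], 0.0],
    [0.6, [0, 0, 0], 0.0],
    [0.6, [0, 0, 0], 0.0],
    [0.6, [0, 0, 0], 0.0]
  ]
}}

```text
clock: 30.53
eef_pos: [584.6, -181.0, 227.6]
eef_rot: [3.141, 0.0, -1.56]
wrist_force: [0.8, -0.4, 0.1]
finger_gap: 53.5
```

Emit:
{"api": "arm_command", "payload": {
  "steps": [
    [0.6, [0, 0, -1], 0.0],
    [0.6, [0, 0, -2], 0.0],
    [0.6, [0, 0, -3], 0.0],
    [0.6, [-2, 2, 0], 0.0],
    [0.6, [-3, 2.5, 0], 0.0]
  ]
}}

```text
clock: 30.95
eef_pos: [539.5, -132.5, 289.4]
eef_rot: [-3.139, -0.001, -1.562]
wrist_force: [0.5, 0.5, -1.3]
finger_gap: 56.5
```

Emit:
{"api": "arm_command", "payload": {
  "steps": [
    [0.6, [-3, 2.5, 0], 0.0],
    [0.6, [-3, 2.5, 0], 0.0],
    [0.6, [-3, 2.5, 0], 0.0],
    [0.6, [-3, 2, 0], 0.0],
    [0.6, [-3, 0, 0], 0.0]
  ]
}}

```text
clock: 31.37
eef_pos: [440.0, 18.6, 289.3]
eef_rot: [-3.14, -0.0, -1.56]
wrist_force: [1.8, 0.4, 0.4]
finger_gap: 56.4
```

```bash
python3 - <<'E'
from h import *
o=snap('j'); zoom(o,(586,-183,205),'pj'); pair(o,(588,-183,150),'pj2')
s=manip.read_state(); t=s['eef_pos'];print(t,s['finger_gap'],s['clock'])
D0={n:np.load(f'pics/{n}0.npz')['d'] for n in o}
for n in o:
  d=disc(n,o[n][1],(585,-182),225,220,229,36)
  print(n,'lid disc',d, tilt(n,o[n][1],d[3:5],216,232,14,32))
  print(n,'knob',disc(n,o[n][1],(585,-182),253,246,259,20))
  for c,z in (((463,125),50),((616,-335),63)): print(n,disc(n,o[n][1],c,z,z-6,z+6),disc(n,D0[n],c,z,z-6,z+6))
E
```

```text
[441.86123898  20.29722177 289.21477068] 56.24374350195432 31.4667
top lid disc [ 585.5 -180.9   30.6  585.5 -181.    29.8  224.8  787. ] [ 5.1000e-01 -1.9700e+00  2.2432e+02  2.0800e+00  7.6700e+02]
top knob [ 584.9 -181.3   12.3  584.8 -180.9   11.7  252.7  179. ]
top None [463.1 124.7  30.2 463.2 124.9  29.7  49.3 196. ]
top [ 618.4 -333.7   25.4  618.  -334.1   24.5   62.6  469. ] [ 618.  -334.7   24.7  618.1 -334.7   24.2   62.7  464. ]
side lid disc [ 582.7 -183.3   32.5  583.  -183.5   30.9  225.4  342. ] [  3.53   1.94 224.9    2.29 332.  ]
side knob [ 580.9 -182.5   15.8  581.8 -184.6   13.3  252.9   88. ]
side [462.2 121.5  32.9 460.9 121.9  31.   49.  132. ] [459.6 122.6  33.  461.  121.8  31.1  48.6 137. ]
side [ 616.1 -336.1   26.1  616.2 -336.4   25.    63.2  328. ] [ 615.7 -336.1   26.4  615.9 -336.4   25.1   63.3  333. ]
```

View pics/pj.png

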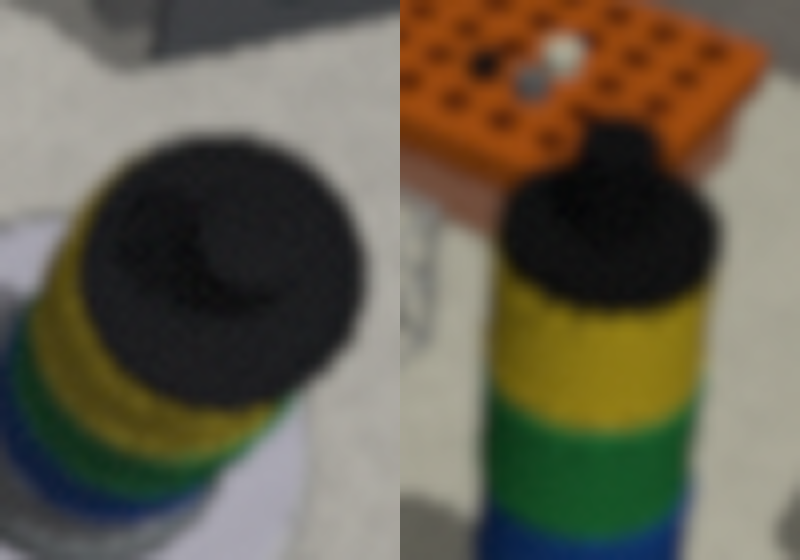

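View pics/sidej.png

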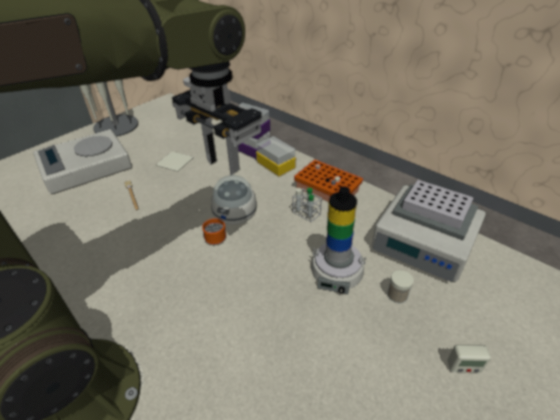

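```bash
python3 - <<'E'
from h import *
for n,c,b in(('top',(585.5,-181),(460.7,-146.2)),('side',(583,-183.4),(459.1,-148.1))):
    d=np.load(f'pics/{n}j.npz')['d']; d0=np.load(f'pics/{n}0.npz')['d']
    for w in ((15,28),(20,28)):
        print(n,'now',tilt(n,d,c,219,231,*w),'bench',tilt(n,d0,b,12,24,*w))
E
```

```text
top now [-2.7000e-01 -2.6000e-01  2.2475e+02  1.2800e+00  5.7200e+02] bench [5.300e-01 2.500e-01 1.766e+01 1.770e+00 4.210e+02]
top now [-3.0000e-01 -2.2000e-01  2.2473e+02  1.3200e+00  4.2500e+02] bench [4.800e-01 1.100e-01 1.761e+01 1.720e+00 2.980e+02]
side now [  2.61   1.52 225.45   1.59 247.  ] bench [  1.44   0.5   18.36   1.48 222.  ]
side now [  2.87   1.63 225.33   1.71 185.  ] bench [  1.9    0.8   18.4    1.58 157.  ]
```

View pics/pj2.png

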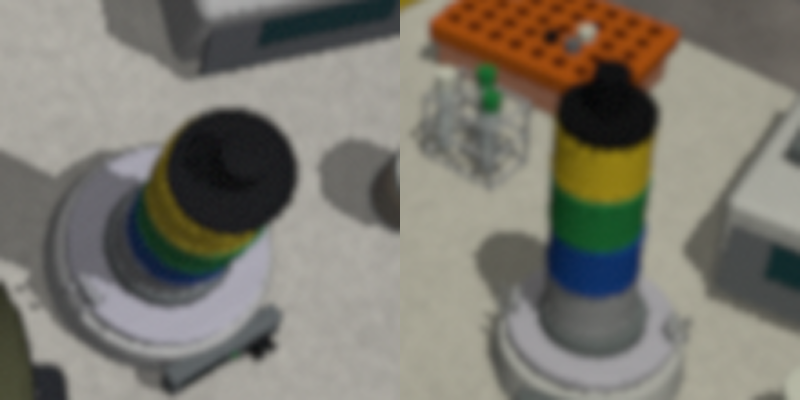

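```bash
python3 - <<'E'
from cell import manip
print(manip.sign_off())
E
```

```text
the job is handed in; nothing more can be done
None
```

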